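# Close the beam caliper on the small bottle

### The job

Stand the small amber bottle upright on the table between the two jaws of the wooden caliper, roughly midway along the blades, then slide the moving jaw by its grip until both jaws touch the bottle, and let go. Close it gently, so that the moving blade stays square to the beam instead of being forced askew.

Things in the scene. Friction and masses are not known exactly. Their poses are not given: they have to be found in the camera images.
- bottle_mid (a point): Centre of the small amber bottle with a dark cap: 31 mm across, 74 high, this point on its axis 37 mm above the foot; z its own up. Grasp the round body, below 50 mm. A wider clear glass jar (62 across, 74 high) and a white-lidded paint jar (50 across, 58 high) stand near it, not part of the job; the bottle may be in any of the three places.
- gauge_face (a point): Point on the table at the inner face of the fixed jaw, midway along the blades, of the wooden caliper screwed to the table. z up. x along the blades: beam (24 mm wide, top 27 mm high) centred at x=+70 mm, open tips at x=-30 mm. y along the beam: moving jaw at -y, closes to +y. Blades 31 mm high, 14 to 16 thick. A bottle held by both jaws is centred at y=-16 mm.
- gauge_grip (a point): Centre of the slider's grip, an upright fin over the beam: 14 mm thick along y, 40 along x, from 36 (slider top) to 75 mm above the table; this point is at 55 mm. Axes as gauge_face. The moving jaw's inner face is 35 mm to +y of it. Jaws are 100 to 130 mm open at first, 31 mm when closed on the bottle. The slider has 2 N friction and stays where left.
- gauge_jaw (a joint): Skew of the moving blade against the slider, rad; 0 = square to the beam. It pivots at the beam's centre line against a centring spring of 3 N m/rad: pushing the slider 10 mm on after the bottle is held skews it by about 0.14 rad (about 6 N at the bottle). It springs back square when not pressed.
There are look-alikes about, which are no part of the job. Several things look just like the part that bears bottle_mid: the one meant starts farthest to the robot's left.

How it is judged (in metres and radians):
On the way:
1. the bottle stands upright on the table between the open jaws (angle between bottle_mid's own z axis and vertical below 0.17 rad and height (world z) of bottle_mid between 0.03 and 0.047 m and x of bottle_mid in the frame of gauge_face between -0.03 and 0.04 m and y of bottle_mid in the frame of gauge_face between -0.12 and -0.008 m and y of gauge_grip in the frame of gauge_face below -0.085 m), for 0.2 s.
At the end, for the whole second after the job is handed in: The bottle stands upright (within 10 degrees) between the blades, its centre 30 mm tipward to 40 mm beamward of midway and within 10 mm of touching the fixed jaw; the jaws are closed on it (opening 15 to 39 mm), the moving blade square to the beam within 10 degrees and still (angle between bottle_mid's own z axis and vertical below 0.17 rad and height (world z) of bottle_mid between 0.03 and 0.047 m and x of bottle_mid in the frame of gauge_face between -0.03 and 0.04 m and y of bottle_mid in the frame of gauge_face between -0.026 and -0.006 m and y of gauge_grip in the frame of gauge_face between -0.074 and -0.05 m and not (value of joint gauge_jaw above 0.175 rad or value of joint gauge_jaw below -0.175 rad) and velocity of joint gauge_jaw between -0.1 and 0.1 rad/s).
It fails at once if the moving blade is forced askew by more than 15 degrees (value of joint gauge_jaw above 0.262 rad or value of joint gauge_jaw below -0.262 rad).
It also fails if it takes over 48 s, if anything falls off the work surface, if the arm or the gripper's body presses on something with over 40 N, if the wrist force passes 120 N, or if a joint passes its speed limit or range.

### The arm

A 7-joint arm with a two-finger parallel gripper is mounted at the origin on a cart in front of the work surface, level with it; the furniture and walls round the work are solid. World frame = base frame: x ahead of the robot, y to its left, z up, the work surface at z = 0. Lengths are in mm, angles in rad, forces in N, time in s.
With the tool pointing down it reaches from about 425 to 875 mm from the base axis. Payload 9.9 kg.
Tool frame: the origin (TCP) lies between the finger pads; the fingertips stand 11 mm ahead of it and the grasp point (between the pads) lies 8 mm behind it; y points along the fingers, z is the direction in which the jaws open and shut, and the axes are right-handed (so a half turn about y gives the same grasp; the last joint's range is limited). The gripper opens to 85 mm and grips with 20 to 120 N. Pads are 22 mm wide; open, the fingers measure 114 mm over their backs; the gripper's body (76 mm by 85 mm) begins 54 mm behind the grasp point. The pads swing forward as they close: fully open they stand 13 mm farther back than shut.
Start: joints at [-1.292, 0.576, 0.025, 1.437, -0.015, 1.129, -0.057], TCP at [239.546, 631.068, 211.289] pointing down, gripper open.
Joint ranges: [-2.76, 2.76], [-0.34, 2.15], [-1.52, 1.57], [0.19, 2.46], [-1.09, 4.23], [0.17, 1.99], [-2.82, 2.82]. Speed limits (rad/s): [2.22, 2.22, 3.01, 3.01, 3.14, 3.14, 3.14].

### API

Orientations are given as a unit quaternion [w, x, y, z].
In Python, from plant import arm gives the robot as it stands.
- The arm moves only by the shell command python3 -m pendant 'ROWS' [FORCE]. ROWS is JSON, a list that holds one entry, the list of rows, each a list of 7 numbers: the shift along the tool's x, y, z in m, then the turn, a rotation vector about the tool's x, y, z in rad, then the opening, from -1 (shut) to 1 (fully open), so that 0 is half open. In form: [[[x, y, z, ax, ay, az, hand], ...]]. A call has 1 to 20 rows; each row is the pose to reach, as a shift and turn from the pose commanded when the call began, along the tool's axes at that moment; what a row does not reach only later rows make up. A row lasts 1/10 s, in which the tool goes at most 50 mm and 8.59 degrees, less where a joint would pass 70% of its speed; a pose out of reach is approached as far as the arm can. A call with a gripper value outside its range is refused whole. The fingers move at their own pace and stop on an object; FORCE is the grip in N (left out, the last holds). Time passes only in rows, so rows that repeat a pose let the fingers close. It gives the time, the measured TCP pose, the force and the opening at its end, in the units of the state.
- arm.get_obs(): the state, without advancing time (a new reading comes with each control period).
- arm.snapshot(name): name is "scene" or "side" or "wrist"; returns a dict with "img" (400x640x3 uint8, blue, green, red), "vfov" (degrees; the focal length in pixels is half the picture's height over the tangent of half this angle, whatever the lens; pixels are square), "cx", "cy" (the principal point, pixels), "R" (3x3) and "t" (3): a world point X has camera coordinates R X + t. Camera axes: x right, y down, z forward; pixel columns grow to the right and rows downward; lengths in mm; the calibration is good to about 2 mm. A picture is of the moment at which its call begins. There is no depth.
- arm.job_done(): hands the job in, once; it reports no verdict.
Trained networks look in a picture, given as the dict that the camera call returned (one of the last four; its "shot" number tells which), for a name from the list of things; names that differ only in an ending like _2 or _b are one class to them, and where a whole thing is asked for, a point or a joint stands for the part that bears it (a point fixed in the world has none). Each returns a list of dicts, best first, with "p" (0 to 1); they miss things now and then, are a little off and sometimes report something else, mostly with a low value. They report only what shows in the picture. A call takes as long as a camera call. They do not tell look-alikes from the thing itself.
- arm.boxes_of(picture, target): "at" ([x, y, z] in mm, in world coordinates, good to about 4 mm: the middle of the surface that is visible of it).
- arm.regions_of(picture, target): "mask" (400x640 bool, what is visible of it).
The state is a dict: "clock": time; "qpos": joint angles; "joint_vel": joint speeds; "joint_efforts": joint torques, N m; "ee_pos": TCP position; "orientation": TCP orientation; "wrist_force": force on the tool from outside, world axes, zero at the start; "torque": the same for the moment, N m; "width": finger opening in mm.
Only numpy, scipy, OpenCV 4.12 (cv2) and the standard library are available. Lean on these libraries where they do the work, as an engineer would, in place of code of your own. Each camera call takes 0.05 s, during which the arm holds its last target.

## Working session

There is one attempt and no reset: what is moved stays moved. The work goes in short steps, Python scripts to look and compute and a shell command to move; the robot and the scene stay as the last step left them, time stands still between calls to the robot, and variables do not carry over. Pictures are saved under pics/ and viewed, and the job is handed in when it is done.

```bash
ls; mkdir -p pics
cat > h.py <<'E'
from plant import arm
import numpy as np, cv2
def snap(n,f):
    s=arm.snapshot(n); cv2.imwrite('pics/'+f,s['img']); return s
def ray(s,u,v):
    f=200/np.tan(np.radians(s['vfov'])/2)
    R=np.array(s['R']);t=np.array(s['t'])
    d=R.T@np.array([(u-s['cx'])/f,(v-s['cy'])/f,1]); return -R.T@t,d
def atz(s,u,v,z):
    c,d=ray(s,u,v); return c+d*(z-c[2])/d[2]
def proj(s,X):
    f=200/np.tan(np.radians(s['vfov'])/2)
    p=np.array(s['R'])@np.array(X,float)+np.array(s['t']); return np.array([s['cx']+f*p[0]/p[2],s['cy']+f*p[1]/p[2]])
E
python3 - <<'E'
from h import *
np.set_printoptions(precision=1,suppress=True)
o=arm.get_obs(); print(o)
for n in ['scene','side','wrist']:
    s=snap(n,n+'0.png'); print(n,s['vfov'])
    for t in ['bottle_mid','gauge_face','gauge_grip','gauge_jaw']:
        try:
            print(t,[(np.round(b['at'],0),round(b['p'],2),proj(s,b['at'])) for b in arm.boxes_of(s,t)])
        except Exception as e: print(t,e)
E
```

```text
pics
{'clock': 0.0, 'qpos': array([-1.3,  0.6,  0. ,  1.4, -0. ,  1.1, -0.1]), 'joint_vel': array([ 0., -0.,  0., -0.,  0., -0.,  0.]), 'joint_efforts': array([  0. , -76.6,   2.3, -28.6,   0. ,   0. ,  -0. ]), 'ee_pos': array([239.3, 630.6, 210.4]), 'orientation': array([-0.7,  0.7, -0.1,  0.1]), 'wrist_force': array([-0. , -0.2, -0.8]), 'torque': array([-0., -0.,  0.]), 'width': 85.50964703194859}
scene 56.25303756089653
bottle_mid [(array([ 409., -366.,   50.]), 0.85, array([360.6, 242.6])), (array([ 433., -442.,   50.]), 0.83, array([397.5, 250.6]))]
gauge_face [(array([ 556., -217.,   25.]), 0.83, array([335.3, 179.8]))]
gauge_grip [(array([ 553., -228.,   27.]), 0.75, array([338.7, 181.8]))]
gauge_jaw [(array([ 511., -214.,   31.]), 0.75, array([325. , 189.2]))]
side 51.66972432704668
bottle_mid [(array([ 413., -358.,   35.]), 0.89, array([345.4, 202.1])), (array([ 441., -427.,   50.]), 0.63, array([336.8, 184.9]))]
gauge_face [(array([ 545., -148.,   25.]), 0.83, array([269.1, 244.5]))]
gauge_grip [(array([ 547., -208.,   30.]), 0.79, array([275.3, 228.5])), (array([ 548., -146.,   29.]), 0.43, array([267.6, 243.1]))]
gauge_jaw [(array([ 508., -201.,   21.]), 0.64, array([293.2, 235.2]))]
wrist 71.27484845788459
bottle_mid []
gauge_face []
gauge_grip []
gauge_jaw []
```

View pics/scene0.png

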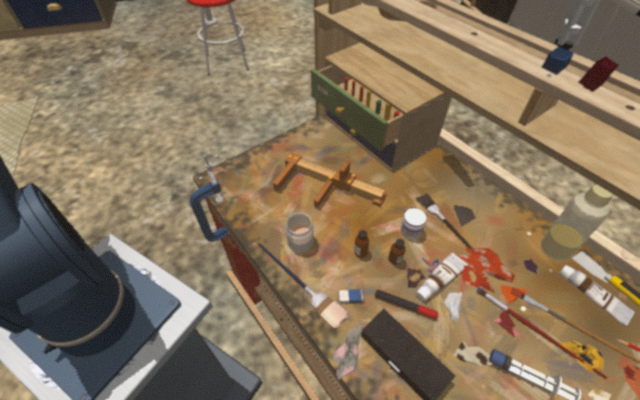

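View pics/side0.png

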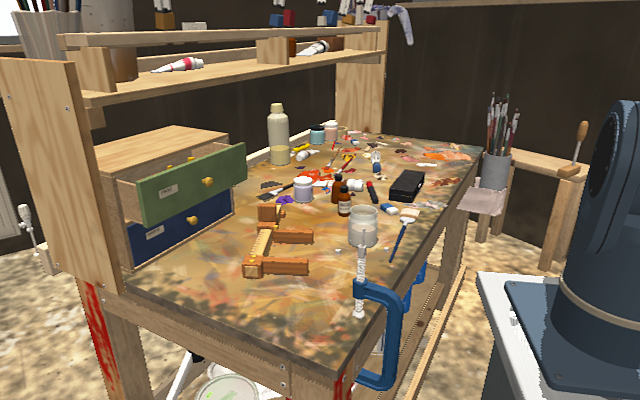

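View pics/wrist0.png

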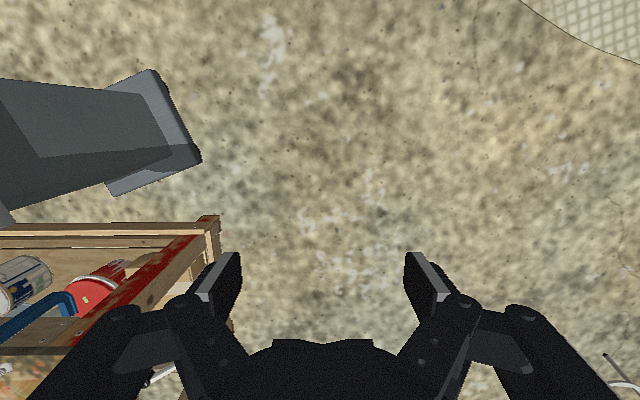

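Run:
```python
import cv2
a=cv2.imread('pics/scene0.png');b=cv2.imread('pics/side0.png')
cv2.imwrite('pics/sc1.png',cv2.resize(a[140:270,260:440],None,fx=4.4,fy=4.4,interpolation=cv2.INTER_CUBIC))
cv2.imwrite('pics/si1.png',cv2.resize(b[170:290,230:410],None,fx=4.4,fy=4.4,interpolation=cv2.INTER_CUBIC))
```

```text
(no output)
```

View pics/sc1.png

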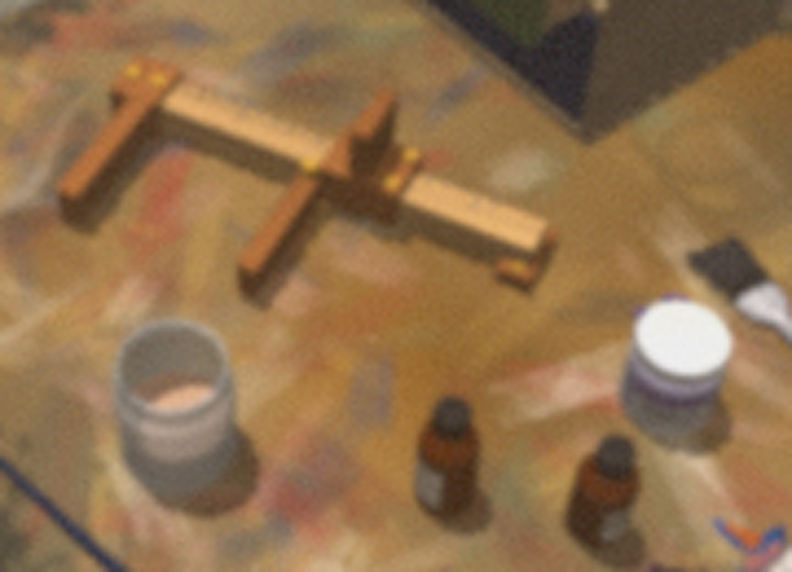

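View pics/si1.png

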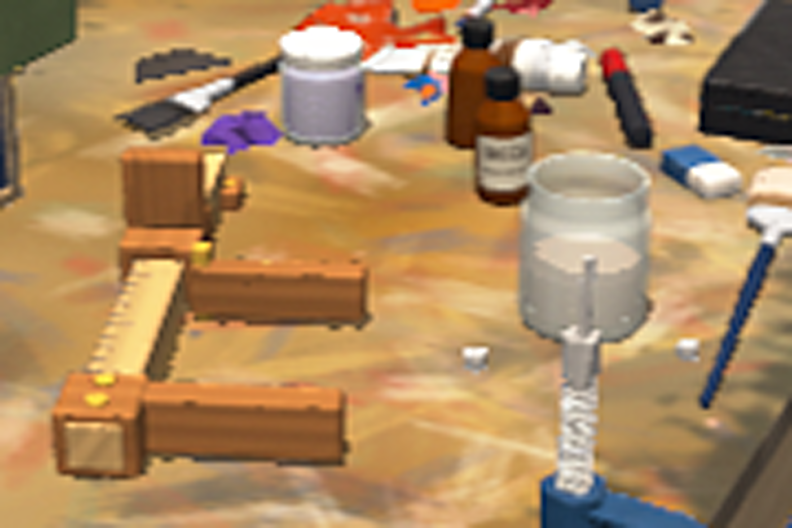

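Run:
```python
from h import *
np.set_printoptions(precision=1,suppress=True)
sc=snap('scene','x.png');si=snap('side','y.png')
def S(u,v,z): return atz(sc,260+u/4.4,140+v/4.4,z)
def D(u,v,z): return atz(si,230+u/4.4,170+v/4.4,z)
print('scene')
for n,u,v,z in [('fix tip in',76,203,31),('fix tip out',60,190,31),('fix root in',165,105,31),('mov tip in',240,265,31),('mov tip out',258,275,31),('mov root in',303,185,31),('grip topL',390,92,75),('beam end',550,240,27),('b foot',445,517,0),('b top',455,402,74),('b2foot',600,550,0),('jar foot c',180,490,0),('jar top',175,350,74),('paint',683,338,58)]:
    print(n,S(u,v,z))
print('side')
for n,u,v,z in [('fix tip in',338,388,31),('fix tip out',345,402,31),('fix root in',145,381,31),('mov tip in',367,270,31),('mov root in',190,270,31),('mov tip bot',367,322,0),('grip TL',121,155,75),('grip TR',203,155,75),('b top',503,72,74),('b foot',500,200,0)]:
    print(n,D(u,v,z))
```

```text
scene
fix tip in [ 456.6 -108.    31. ]
fix tip out [459.7 -94.4  31. ]
fix root in [ 547.4 -106.4   31. ]
mov tip in [ 467.9 -211.    31. ]
mov tip out [ 467.2 -223.1   31. ]
mov root in [ 536.4 -209.3   31. ]
grip topL [ 587.9 -234.2   75. ]
beam end [ 577.4 -345.2   27. ]
b foot [ 405.7 -374.2    0. ]
b top [ 422.2 -364.    74. ]
b2foot [ 430.3 -448.5    0. ]
jar foot c [ 347.2 -251.8    0. ]
jar top [ 376.2 -233.    74. ]
paint [ 528.7 -438.8   58. ]
side
fix tip in [461.6 -99.1  31. ]
fix tip out [457.  -88.7  31. ]
fix root in [542.2 -91.8  31. ]
mov tip in [ 466.  -205.3   31. ]
mov root in [ 547.8 -192.2   31. ]
mov tip bot [ 466.8 -211.     0. ]
grip TL [ 586.6 -220.    75. ]
grip TR [ 548.1 -226.1   75. ]
b top [ 417.  -359.1   74. ]
b foot [ 416.  -356.8    0. ]
```

```bash
cat >> h.py <<'E'
from scipy.spatial.transform import Rotation as Ro
def tool():
    o=arm.get_obs(); q=np.array(o['orientation']); return np.array(o['ee_pos']),Ro.from_quat(q[[1,2,3,0]])
def goal(p,xd=None,R=None):
    """shift (m) and rotvec in tool axes"""
    P,Rt=tool(); 
    d=Rt.inv().apply(np.array(p)-P)/1000
    rv=(Rt.inv()*R).as_rotvec() if R is not None else np.zeros(3)
    return np.round(d,4),np.round(rv,4)
def down(zyaw):
    """tool y down, tool z horizontal at yaw"""
    z=np.array([np.cos(zyaw),np.sin(zyaw),0]);y=np.array([0,0,-1.]);x=np.cross(y,z)
    return Ro.from_matrix(np.c_[x,y,z])
E
python3 - <<'E'
from h import *
np.set_printoptions(precision=3,suppress=True)
P,R=tool();print(P);print(R.as_matrix())
sc=arm.snapshot('scene');si=arm.snapshot('side')
print(atz(sc,260+590/4.4,140+140/4.4,0), atz(si,245,180,120),atz(si,232,213,0))
# drawer front lower corner scene
for z in (60,100,140,180): print(z,atz(sc,388,143,z),atz(si,135,235,z),atz(si,245,180,z))
E
```

```text
[239.533 631.072 211.308]
[[ 0.935  0.     0.355]
 [-0.355 -0.     0.935]
 [ 0.    -1.    -0.   ]]
[ 684.654 -323.414    0.   ] [ 618.547 -245.186  120.   ] [ 685.628 -327.837    0.   ]
60 [ 714.538 -282.101   60.   ] [786.083 -82.955  60.   ] [ 671.161 -399.517   60.   ]
100 [ 671.351 -296.985  100.   ] [738.434 -14.7   100.   ] [ 636.085 -296.63   100.   ]
140 [ 628.164 -311.869  140.   ] [690.786  53.554 140.   ] [ 601.009 -193.742  140.   ]
180 [ 584.978 -326.753  180.   ] [643.137 121.808 180.   ] [565.933 -90.855 180.   ]
```

Run:
```python
from h import *
np.set_printoptions(precision=3,suppress=True)
for a,r,z,yaw in [(1.0,660,260,1.0),(.8,640,300,.8),(.6,620,330,.6),(.4,600,340,.4),(.2,580,340,.2),(0,560,340,.07),(-.2,540,340,.07),(-.4,520,340,.07),(-.55,520,340,.07)]:
    d,rv=goal([r*np.cos(a),r*np.sin(a),z],R=down(yaw)); print(a,d,rv)
```

```text
1.0 [ 0.136 -0.049 -0.029] [-0.     0.208  0.   ]
0.8 [ 0.254 -0.089 -0.087] [-0.     0.408  0.   ]
0.6 [ 0.354 -0.119 -0.166] [-0.     0.608  0.   ]
0.4 [ 0.434 -0.129 -0.26 ] [-0.     0.808  0.   ]
0.2 [ 0.49  -0.129 -0.366] [-0.     1.008  0.   ]
0 [ 0.523 -0.129 -0.476] [-0.     1.138  0.   ]
-0.2 [ 0.533 -0.129 -0.588] [-0.     1.138  0.   ]
-0.4 [ 0.52  -0.129 -0.694] [-0.     1.138  0.   ]
-0.55 [ 0.511 -0.129 -0.772] [-0.     1.138  0.   ]
```

```bash
python3 -m pendant '[[[0.05,-0.03,-0.01,0,0.08,0,0.3],[0.09,-0.04,-0.02,0,0.14,0,0.3],[0.136,-0.05,-0.03,0,0.21,0,0.3],[0.17,-0.06,-0.045,0,0.27,0,0.3],[0.21,-0.075,-0.065,0,0.34,0,0.3],[0.254,-0.09,-0.087,0,0.41,0,0.3],[0.29,-0.1,-0.11,0,0.47,0,0.3],[0.32,-0.11,-0.137,0,0.54,0,0.3],[0.354,-0.12,-0.166,0,0.61,0,0.3],[0.38,-0.125,-0.195,0,0.67,0,0.3],[0.41,-0.13,-0.227,0,0.74,0,0.3],[0.434,-0.13,-0.26,0,0.81,0,0.3],[0.455,-0.13,-0.295,0,0.87,0,0.3],[0.474,-0.13,-0.33,0,0.94,0,0.3],[0.49,-0.13,-0.366,0,1.0,0,0.3],[0.503,-0.13,-0.4,0,1.05,0,0.3],[0.514,-0.13,-0.438,0,1.1,0,0.3],[0.523,-0.13,-0.476,0,1.14,0,0.3],[0.523,-0.13,-0.476,0,1.14,0,0.3],[0.523,-0.13,-0.476,0,1.14,0,0.3]]]'
python3 - <<'E'
from h import *
np.set_printoptions(precision=3,suppress=True)
P,R=tool();print(P);print(R.as_matrix(),arm.get_obs()['qpos'])
for a in (-.2,-.4,-.5):
    print(goal([520*np.cos(a),520*np.sin(a),340],R=down(.07)))
E
```

```text
clock: 2.95
ee_pos: [559.5, -0.3, 341.6]
orientation: [0.516, -0.516, 0.483, -0.483]
wrist_force: [0.5, 1.0, 0.3]
width: 55.4
[559.466  -0.341 341.603]
[[ 0.066  0.     0.998]
 [-0.998  0.     0.066]
 [-0.    -1.     0.   ]] [-0.388  0.334  0.444  1.537 -0.147  1.303  0.14 ]
(array([ 0.099,  0.002, -0.057]), array([-0.001, -0.004, -0.   ]))
(array([ 0.196,  0.002, -0.094]), array([-0.001, -0.004, -0.   ]))
(array([ 0.242,  0.002, -0.119]), array([-0.001, -0.004, -0.   ]))
```

```bash
python3 -m pendant '[[[0.05,0,-0.028,0,0,0,0.3],[0.099,0,-0.057,0,0,0,0.3],[0.148,0,-0.075,0,0,0,0.3],[0.196,0,-0.094,0,0,0,0.3],[0.242,0,-0.119,0,0,0,0.3],[0.242,0,-0.119,0,0,0,0.3],[0.242,0,-0.119,0,0,0,0.3]]]'
python3 - <<'E'
from h import *
np.set_printoptions(precision=2,suppress=True)
s=snap('wrist','w1.png'); print(s['R'],-np.array(s['R']).T@s['t'],arm.get_obs()['qpos'])
for t in ['bottle_mid','gauge_face','gauge_grip','gauge_jaw']:
    print(t,[(np.round(b['at'],0),round(b['p'],2),proj(s,b['at'])) for b in arm.boxes_of(s,t)])
E
```

```text
clock: 3.65
ee_pos: [456.2, -251.4, 341.6]
orientation: [-0.516, 0.516, -0.483, 0.484]
wrist_force: [0.0, 0.7, 0.0]
width: 56.2
[[ 1.    0.07  0.  ]
 [ 0.06 -0.95  0.3 ]
 [ 0.02 -0.3  -0.95]] [ 450.82 -175.43  503.68] [ 0.01  0.28  0.54  1.63 -0.15  1.28  0.65]
bottle_mid [(array([ 420., -354.,   50.]), 0.78, array([297.64, 219.5 ])), (array([ 442., -430.,   50.]), 0.57, array([308.45, 258.91]))]
gauge_face []
gauge_grip [(array([ 557., -216.,   32.]), 0.8, array([384.11, 143.33]))]
gauge_jaw []
```

View pics/w1.png

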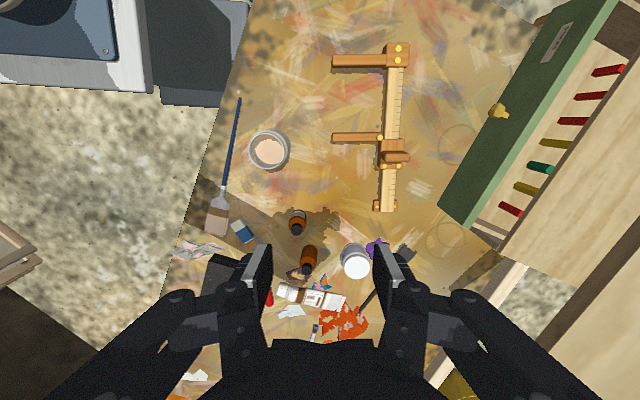

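Run:
```python
import cv2
a=cv2.imread('pics/w1.png')
cv2.imwrite('pics/w1a.png',cv2.resize(a[35:235,270:430],None,fx=3,fy=3,interpolation=cv2.INTER_CUBIC))
```

```text
(no output)
```

View pics/w1a.png

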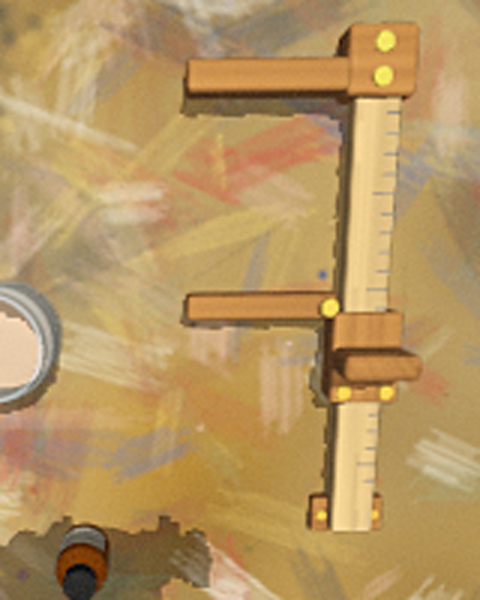

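Run:
```python
from h import *
np.set_printoptions(precision=1,suppress=True)
s=arm.snapshot('wrist')
def W(u,v,z): return atz(s,270+(u+.5)/3-.5,35+(v+.5)/3-.5,z)
for n,u,v,z in [('fix tip in',190,91,31),('fix root in',348,95,31),('fix tip out',190,60,31),('fix root out',350,57,31),('mov tip in',187,294,31),('mov root in',322,292,31),('mov tip out',187,320,31),('beamL0',357,98,27),('beamL1',332,528,27),('beamR0',402,98,27),('beamR1',377,528,27),('grip tl',345,353,75),('grip tr',420,353,75),('grip bl',345,377,75),('grip br',420,377,75),('grip foot l',340,313,36),('foot r',402,313,36),
 ('cap',82,578,74),('botfoot',80,530,5)]:
    print(n,W(u,v,z))
```

```text
fix tip in [463.8 -98.6  31. ]
fix root in [544.8 -94.6  31. ]
fix tip out [462.6 -84.4  31. ]
fix root out [543.4 -77.2  31. ]
mov tip in [ 470.6 -199.7   31. ]
mov root in [ 544.4 -193.3   31. ]
mov tip out [ 471.8 -213.6   31. ]
beamL0 [550.5 -95.   27. ]
beamL1 [ 569.3 -330.3   27. ]
beamR0 [573.7 -93.4  27. ]
beamR1 [ 596.3 -328.4   27. ]
grip tl [ 551.4 -220.3   75. ]
grip tr [ 589.5 -217.6   75. ]
grip bl [ 553.1 -232.5   75. ]
grip br [ 591.5 -229.7   75. ]
grip foot l [ 554.7 -203.4   36. ]
foot r [ 588.5 -200.9   36. ]
cap [ 423.7 -353.8   74. ]
botfoot [ 416.3 -350.5    5. ]
```

Run:
```python
from h import *
np.set_printoptions(precision=3,suppress=True)
print(goal([421,-358,140],R=down(.08)))
```

```text
(array([ 0.108,  0.201, -0.045]), array([ 0.   , -0.009, -0.001]))
```

```bash
python3 -m pendant '[[[0.03,0.03,-0.01,0,-0.009,0,0.8],[0.055,0.07,-0.02,0,-0.009,0,0.8],[0.08,0.11,-0.03,0,-0.009,0,0.8],[0.108,0.15,-0.045,0,-0.009,0,0.8],[0.108,0.19,-0.045,0,-0.009,0,0.8],[0.108,0.201,-0.045,0,-0.009,0,0.8],[0.108,0.201,-0.045,0,-0.009,0,0.8],[0.108,0.201,-0.045,0,-0.009,0,0.8]]]'
python3 - <<'E'
from h import *
np.set_printoptions(precision=2,suppress=True)
s=snap('wrist','w2.png'); 
for t in ['bottle_mid']:
    print(t,[(np.round(b['at'],0),round(b['p'],2),proj(s,b['at'])) for b in arm.boxes_of(s,t)])
print(proj(s,[421,-358,74]),proj(s,[421,-358,0]))
sc=snap('scene','sc2.png');cv2.imwrite('pics/sc2.png',cv2.resize(sc['img'][100:300,200:520],None,fx=2.4,fy=2.4))
print([(np.round(b['at'],0),round(b['p'],2)) for b in arm.boxes_of(sc,'bottle_mid')])
E
```

```text
clock: 4.75
ee_pos: [421.2, -359.6, 141.8]
orientation: [0.52, -0.519, 0.479, -0.481]
wrist_force: [0.2, 0.6, 0.8]
width: 77.1
bottle_mid [(array([ 414., -359.,   54.]), 0.65, array([314.48, 197.8 ]))]
[322.52 203.69] [322.36 183.31]
[(array([ 413., -366.,   46.]), 0.59)]
```

View pics/w2.png

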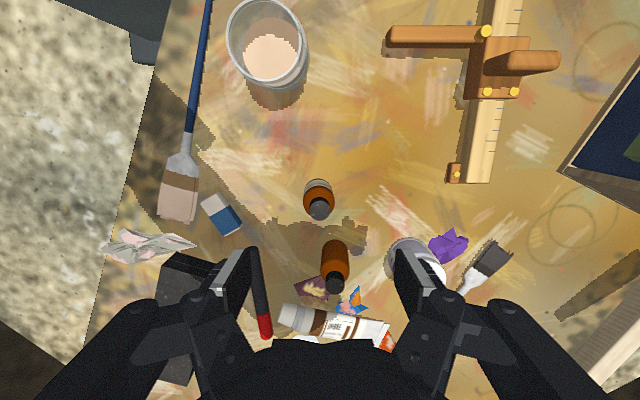

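View pics/sc2.png

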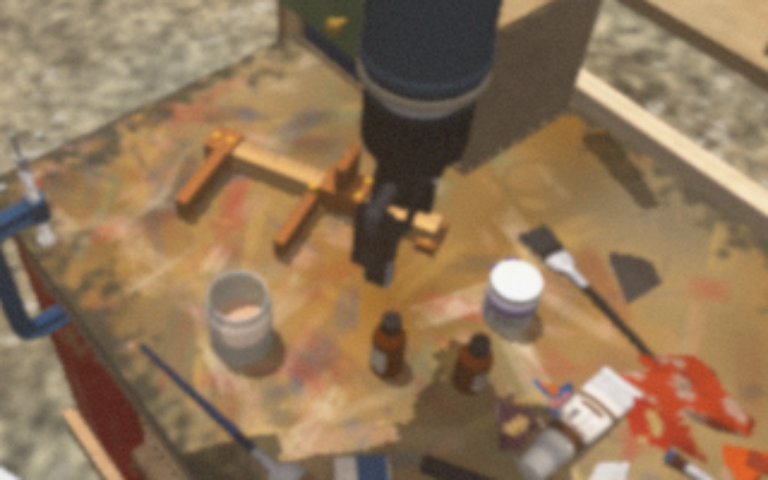

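Run:
```python
from h import *
np.set_printoptions(precision=4,suppress=True)
s=arm.snapshot('wrist')
print(atz(s,320,209,74),atz(s,319.5,196,45),atz(s,318,181,0))
print(arm.regions_of(s,'bottle_mid')[0]['mask'].nonzero()[0].min())
print(goal([420,-360,29],R=down(.08)),tool()[0])
```

```text
[ 418.8947 -363.4984   74.    ] [ 418.0055 -360.2856   45.    ] [ 415.6966 -356.2483    0.    ]
239
(array([-0.0001,  0.1124, -0.0006]), array([-0.0015, -0.0023,  0.001 ])) [ 420.381  -359.9466  141.3597]
```

```bash
python3 -m pendant '[[[0.001,0.03,-0.001,0,0,0,0.8],[0.001,0.06,-0.001,0,0,0,0.8],[0.001,0.085,-0.001,0,0,0,0.8],[0.001,0.1,-0.001,0,0,0,0.8],[0.001,0.112,-0.001,0,0,0,0.8],[0.001,0.112,-0.001,0,0,0,0.8],[0.001,0.112,-0.001,0,0,0,0.8]]]'
python3 - <<'E'
from h import *
s=snap('wrist','w3.png')
s=snap('side','si3.png');cv2.imwrite('pics/si3.png',cv2.resize(s['img'][120:270,260:460],None,fx=3.8,fy=3.8))
E
```

```text
clock: 5.75
ee_pos: [419.0, -361.3, 28.8]
orientation: [0.519, -0.519, 0.48, -0.481]
wrist_force: [0.9, 0.0, 0.0]
width: 76.9
```

View pics/w3.png

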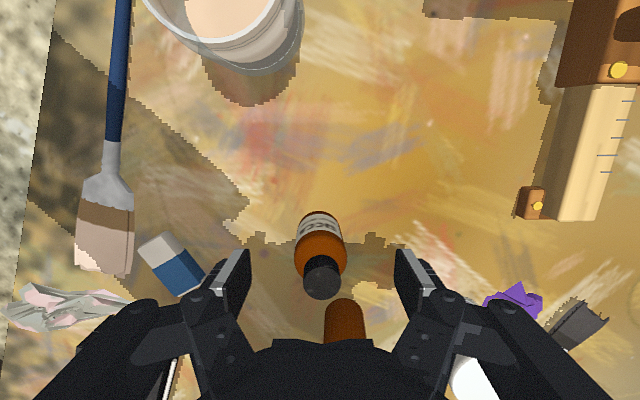

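View pics/si3.png

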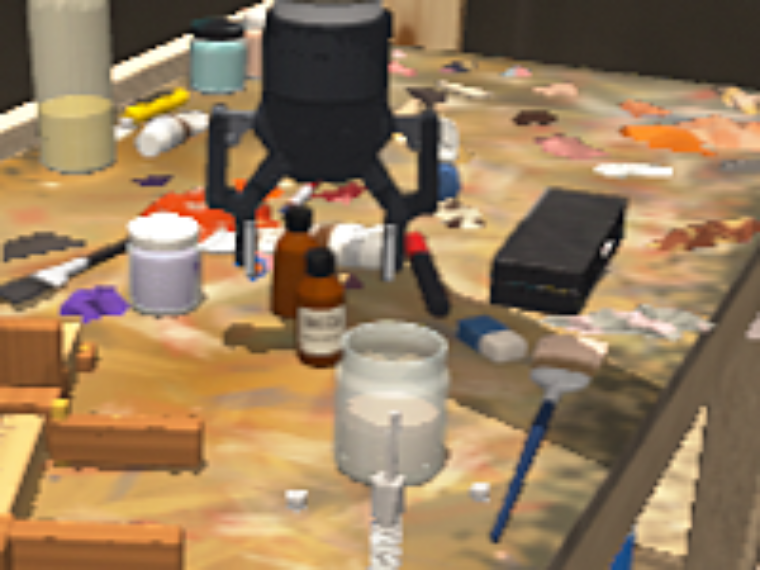

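Run:
```python
from h import *
np.set_printoptions(precision=1,suppress=True)
s=arm.snapshot('side');w=arm.snapshot('wrist')
P,R=tool();print(P)
c=np.array([260,120])
for z in (18,37):
  for dx in (-38,38): print(z,dx,(proj(s,[P[0]+dx,P[1],z])-c)*3.8,proj(w,[P[0]+dx,P[1],z]))
print((proj(s,[419,-361,0])-c)*3.8,(proj(s,[419,-361,74])-c)*3.8,proj(w,[419,-361,0]),proj(w,[419,-361,74]))
print(atz(s,260+320/3.8,120+262/3.8,74),atz(s,260+320/3.8,120+355/3.8,0))
C=-np.array(w['R']).T@w['t'];print(C)
print(atz(w,321,278,74),atz(w,320,258,60))
```

```text
[ 419.3 -361.3   29.2]
18 -38 [374.8 337.5] [266.3 227.6]
18 38 [254.4 329.7] [378.7 235.6]
37 -38 [376.2 309.7] [260.4 239.8]
37 38 [254.8 302.1] [384.7 248.6]
[313.7 359.6] [317.4 250.9] [322.4 221.4] [322.6 277.9]
[ 415.8 -342.8   74. ] [ 415.7 -368.5    0. ]
[ 412.8 -285.5  191.3]
[ 418.2 -361.1   74. ] [ 417.4 -358.1   60. ]
```

Run:
```python
from h import *
np.set_printoptions(precision=1,suppress=True)
s=snap('scene','a.png');d=snap('side','b.png')
cv2.imwrite('pics/sc4.png',cv2.resize(s['img'][150:290,280:440],None,fx=4,fy=4,interpolation=2))
cv2.imwrite('pics/si4.png',cv2.resize(d['img'][140:230,300:400],None,fx=6,fy=6,interpolation=2))
print(proj(s,[381,-361,18]),(proj(s,[381,-361,18])-[280,150])*4,(proj(s,[381,-361,53])-[280,150])*4)
```

```text
[351.  258.8] [283.9 435.1] [287.8 400.8]
```

View pics/sc4.png

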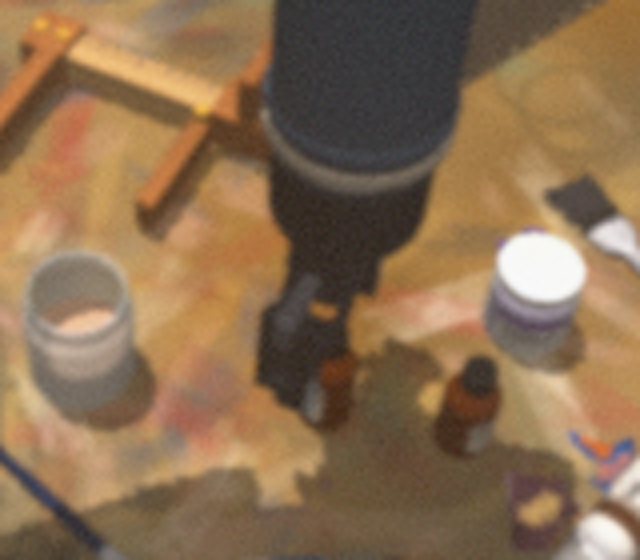

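View pics/si4.png

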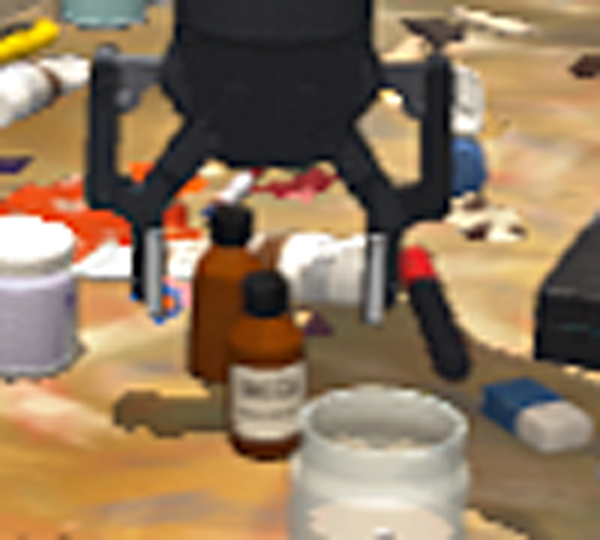

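Run:
```python
from h import *
np.set_printoptions(precision=1,suppress=True)
s=arm.snapshot('scene');d=arm.snapshot('side')
def tri(a,b):
    (c1,d1),(c2,d2)=a,b
    d1=d1/np.linalg.norm(d1);d2=d2/np.linalg.norm(d2)
    A=np.c_[d1,-d2];x=np.linalg.lstsq(A,c2-c1,rcond=None)[0]
    return c1+x[0]*d1,c2+x[1]*d2
print(tri(ray(s,353.8,252),ray(d,362,193.7)))
# bottle cap top
print(tri(ray(s,280+345/4-.0,150+352/4),ray(d,300+265/6,140+275/6)))
o=arm.get_obs();print(o['ee_pos'],o['qpos'])
for z in (30,40,50,60): print(z,atz(d,362,193.7,z),atz(d,325.8,193.3,z))
```

```text
(array([ 377.4, -367.2,   56.1]), array([ 375.4, -366.8,   55.1]))
(array([ 415.2, -375.2,   66.8]), array([ 418.6, -375.8,   68.8]))
[ 419.  -361.    28.7] [ 0.4  0.7  0.4  2.  -0.4  0.6  1.1]
30 [ 377.1 -428.1   30. ] [ 467.2 -416.5   30. ]
40 [ 376.4 -403.7   40. ] [ 464.3 -392.3   40. ]
50 [ 375.7 -379.2   50. ] [ 461.3 -368.1   50. ]
60 [ 375.1 -354.7   60. ] [ 458.4 -343.9   60. ]
```

```bash
python3 -m pendant '[[[0,0.008,0,0,0,0,0.6],[0,0.014,0,0,0,0,0.6],[0,0.014,0,0,0,0,0.6],[0,0.014,0,0,0,0,0.6]]]'
python3 - <<'E'
from h import *
np.set_printoptions(precision=1,suppress=True)
w=snap('wrist','w5.png')
d=snap('side','b.png')
cv2.imwrite('pics/si5.png',cv2.resize(d['img'][140:230,300:400],None,fx=6,fy=6,interpolation=2))
print([atz(d,300+x/6,140+y/6,0) for x,y in[(0,0)]])
for z in (0,10,20,30,40,50): print(z,(proj(d,[419,-361,z])-[300,140])*6)
E
```

```text
clock: 6.55
ee_pos: [418.5, -360.8, 13.9]
orientation: [-0.519, 0.519, -0.481, 0.48]
wrist_force: [0.5, -0.8, 0.1]
width: 68.1
[array([  646. , -1019.9,     0. ])]
0 [255.4 447.8]
10 [256.1 425.2]
20 [256.9 402.4]
30 [257.7 379.5]
40 [258.5 356.3]
50 [259.3 333. ]
```

View pics/si5.png

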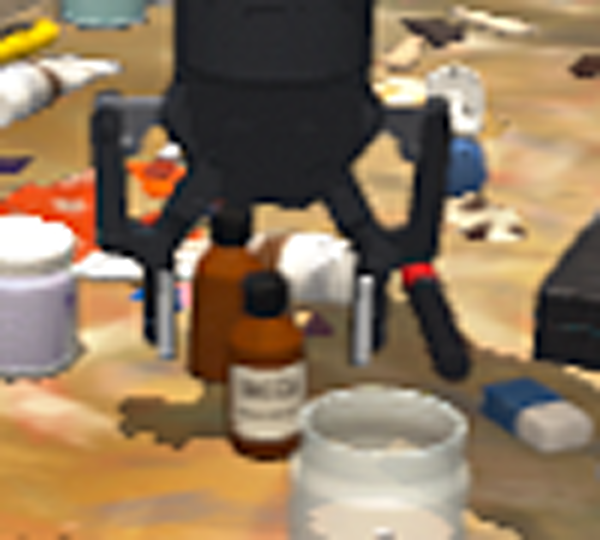

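View pics/w5.png

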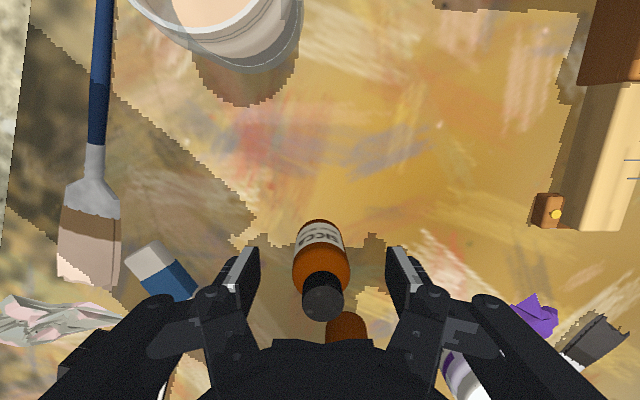

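```bash
python3 -m pendant '[[[0,0.005,0,0,0,0,0.4],[0,0.005,0,0,0,0,0.2],[0,0.005,0,0,0,0,0],[0,0.005,0,0,0,0,-0.1],[0,0.005,0,0,0,0,-0.1]]]' 30
python3 - <<'E'
from h import *
np.set_printoptions(precision=1,suppress=True)
d=snap('side','b.png')
cv2.imwrite('pics/si6.png',cv2.resize(d['img'][140:230,300:400],None,fx=6,fy=6,interpolation=2))
E
```

```text
clock: 7.15
ee_pos: [418.8, -361.0, 9.4]
orientation: [0.519, -0.519, 0.48, -0.48]
wrist_force: [0.2, -0.8, -0.4]
width: 38.6
```

View pics/si6.png

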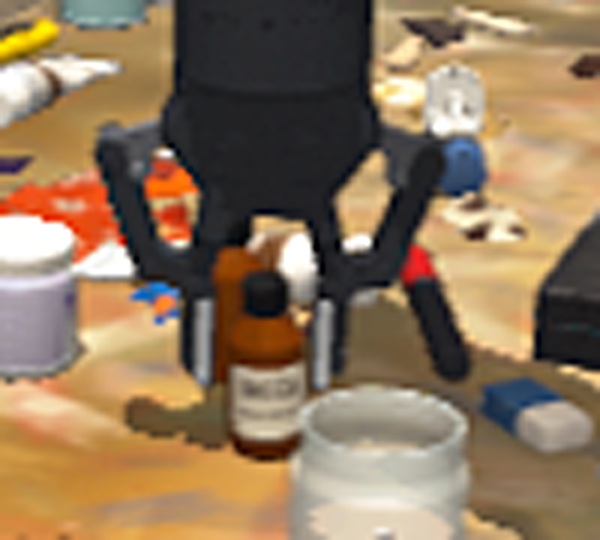

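```bash
python3 -m pendant '[[[0,0.005,0,0,0,0,-0.5],[0,0.005,0,0,0,0,-0.5],[0,0.005,0,0,0,0,-0.5],[0,0.005,0,0,0,0,-0.5],[0,0.005,0,0,0,0,-0.5]]]' 30
python3 - <<'E'
from h import *
np.set_printoptions(precision=1,suppress=True)
d=snap('side','b.png')
cv2.imwrite('pics/si7.png',cv2.resize(d['img'][140:230,300:400],None,fx=6,fy=6,interpolation=2))
s=snap('wrist','w7.png')
E
```

```text
clock: 7.7
ee_pos: [418.3, -361.4, 5.1]
orientation: [-0.519, 0.519, -0.48, 0.481]
wrist_force: [-3.9, 1.2, 15.0]
width: 29.9
```

View pics/si7.png

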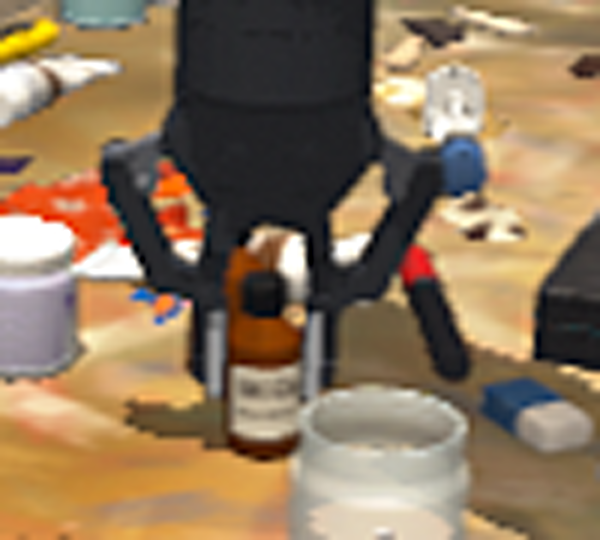

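View pics/w7.png

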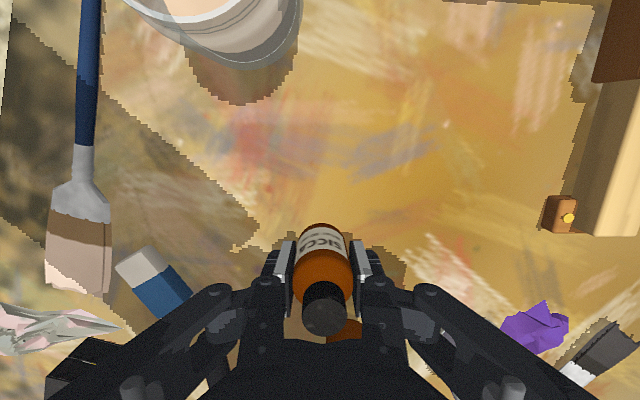

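```bash
python3 -m pendant '[[[0,-0.005,0,0,0,0,-0.6],[0,-0.01,0,0,0,0,-0.6],[0,-0.03,0,0,0,0,-0.6],[0,-0.06,0,0,0,0,-0.6],[0,-0.08,0,0,0,0,-0.6],[0,-0.08,0,0,0,0,-0.6],[0,-0.08,0,0,0,0,-0.6]]]' 40
python3 - <<'E'
from h import *
np.set_printoptions(precision=1,suppress=True)
d=snap('side','b.png')
cv2.imwrite('pics/si8.png',cv2.resize(d['img'][90:230,290:410],None,fx=4.2,fy=4.2,interpolation=2))
s=snap('wrist','w8.png')
print(tool()[0],arm.get_obs()['wrist_force'])
for z in (74,85,150): print(z,(proj(d,[419,-361,z])-[290,90])*4.2)
E
```

```text
clock: 8.5
ee_pos: [419.1, -360.8, 84.4]
orientation: [0.519, -0.519, 0.48, -0.48]
wrist_force: [-0.3, -0.5, -0.8]
width: 29.0
[ 418.5 -360.4   83.5] [-0.6  0.3 -0.9]
74 [224.9 403.3]
85 [225.5 384.7]
150 [229.3 271.7]
```

View pics/si8.png

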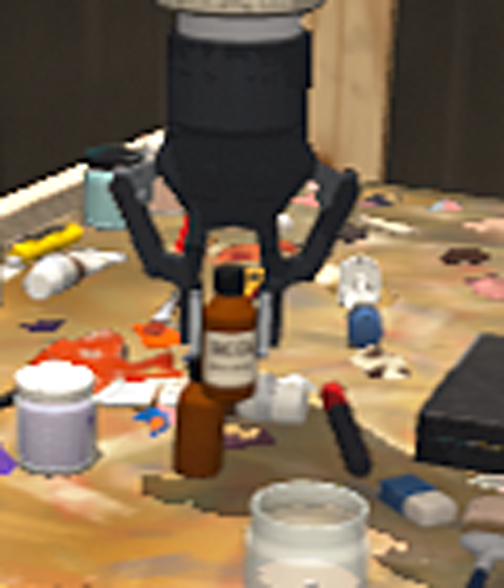

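View pics/w8.png

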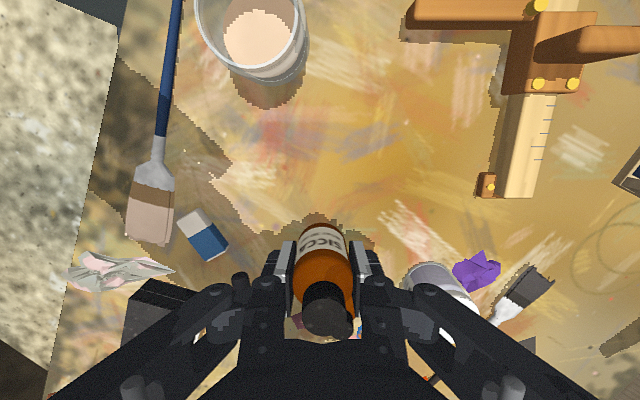

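Run:
```python
from h import *
np.set_printoptions(precision=3,suppress=True)
s=arm.snapshot('wrist')
print(atz(s,327,318,153),atz(s,327,305,153),atz(s,323,250,105))
print(goal([492,-120,120],R=down(.08)))
```

```text
[ 420.247 -362.438  153.   ] [ 419.732 -356.283  153.   ] [ 418.293 -357.109  105.   ]
(array([-0.234, -0.036,  0.092]), array([ 0.001, -0.003, -0.001]))
```

```bash
python3 -m pendant '[[[0,-0.036,0,0,0,0,-0.6],[-0.035,-0.036,0.014,0,0,0,-0.6],[-0.07,-0.036,0.028,0,0,0,-0.6],[-0.105,-0.036,0.042,0,0,0,-0.6],[-0.14,-0.036,0.056,0,0,0,-0.6],[-0.175,-0.036,0.07,0,0,0,-0.6],[-0.205,-0.036,0.08,0,0,0,-0.6],[-0.225,-0.036,0.088,0,0,0,-0.6],[-0.234,-0.036,0.092,0,0,0,-0.6],[-0.234,-0.036,0.092,0,0,0,-0.6],[-0.234,-0.036,0.092,0,0,0,-0.6],[-0.234,-0.036,0.092,0,0,0,-0.6]]]'
python3 - <<'E'
from h import *
np.set_printoptions(precision=1,suppress=True)
d=snap('side','b.png')
cv2.imwrite('pics/si9.png',cv2.resize(d['img'][130:280,200:360],None,fx=3.8,fy=3.8,interpolation=2))
s=snap('wrist','w9.png')
print(tool()[0],arm.get_obs()['wrist_force'],arm.get_obs()['qpos'])
print(atz(s,327,310,189))
E
```

```text
clock: 9.85
ee_pos: [492.0, -122.2, 120.3]
orientation: [-0.518, 0.519, -0.481, 0.481]
wrist_force: [-0.8, 1.0, -0.4]
width: 29.5
[ 492.2 -121.9  120.3] [-0.4 -0.7 -0.8] [-0.2  0.5  0.5  2.  -0.3  0.7  0.6]
[ 493.5 -120.9  189. ]
```

View pics/si9.png

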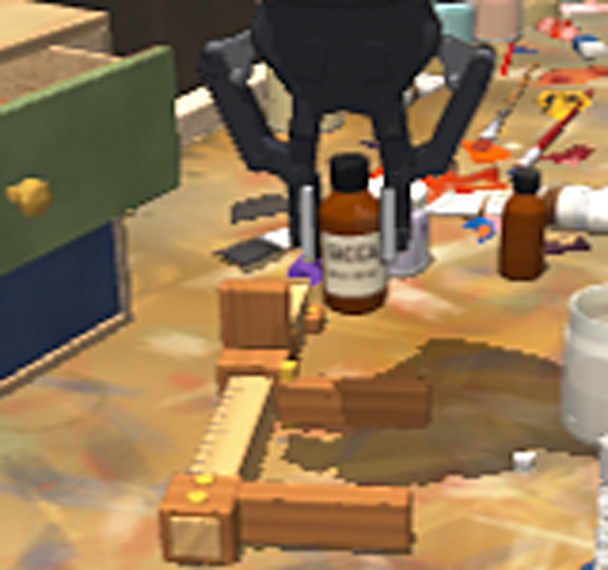

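View pics/w9.png

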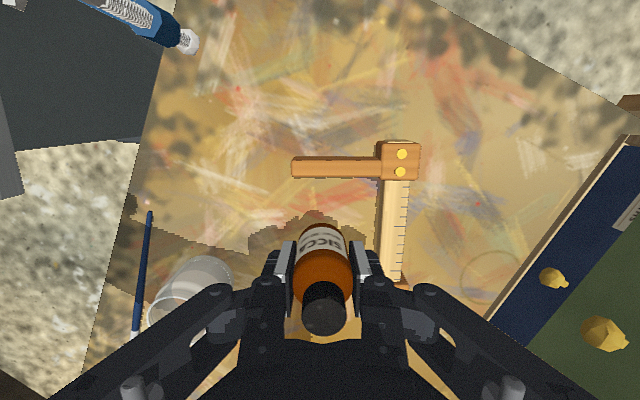

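Run:
```python
from h import *
np.set_printoptions(precision=1,suppress=True)
s=arm.snapshot('wrist')
cv2.imwrite('pics/w9a.png',cv2.resize(s['img'][130:290,270:430],None,fx=4,fy=4,interpolation=2))
d=arm.snapshot('side')
for p in [(292.5,175),(380,178),(292,158),(380,157)]: print(atz(s,*p,31))
for u,v in [(412,490),(240,482)]: print('side',atz(d,200+u/3.8,130+v/3.8,31))
```

```text
[ 462.8 -101.7   31. ]
[543.3 -98.4  31. ]
[461.7 -86.2  31. ]
[540.6 -79.3  31. ]
side [458.3 -96.9  31. ]
side [541.6 -91.   31. ]
```

View pics/w9a.png

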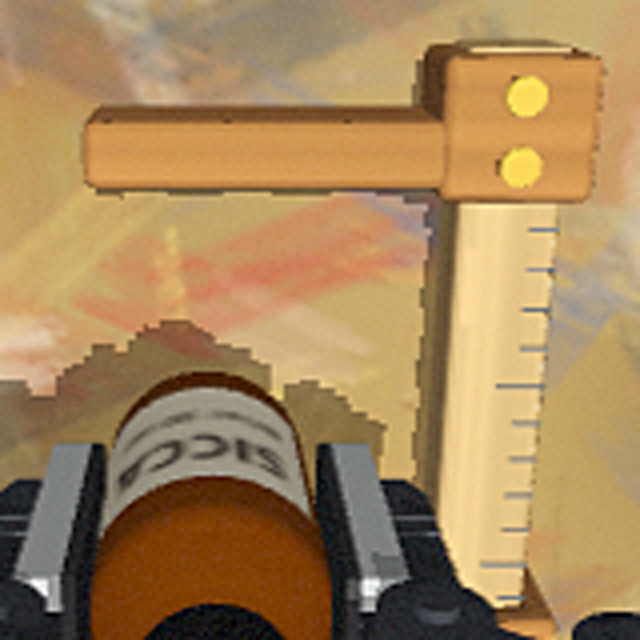

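```bash
python3 -m pendant '[[[0,0.03,0,0,0,0,-0.6],[0,0.06,0,0,0,0,-0.6],[0,0.085,0,0,0,0,-0.6],[0,0.085,0,0,0,0,-0.6],[0,0.085,0,0,0,0,-0.6]]]'
python3 - <<'E'
from h import *
np.set_printoptions(precision=1,suppress=True)
d=snap('side','b.png')
cv2.imwrite('pics/si10.png',cv2.resize(d['img'][130:280,200:360],None,fx=3.8,fy=3.8,interpolation=2))
s=snap('wrist','w10.png')
E
```

```text
clock: 10.55
ee_pos: [492.4, -121.1, 35.6]
orientation: [-0.518, 0.519, -0.481, 0.48]
wrist_force: [-0.7, -0.5, 0.2]
width: 29.5
```

View pics/si10.png

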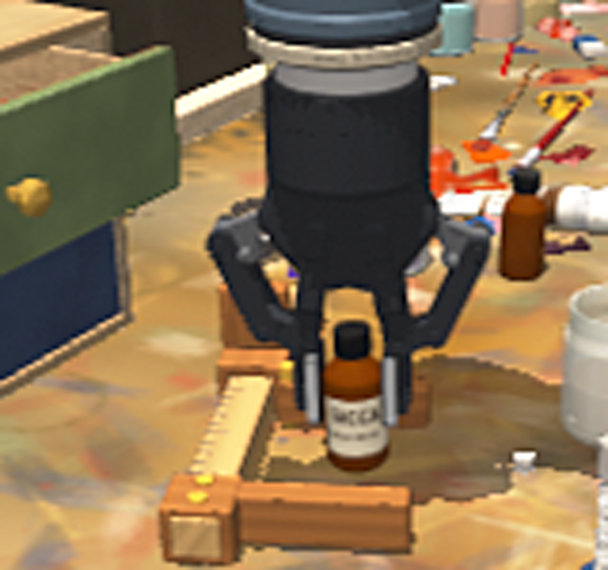

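View pics/w10.png

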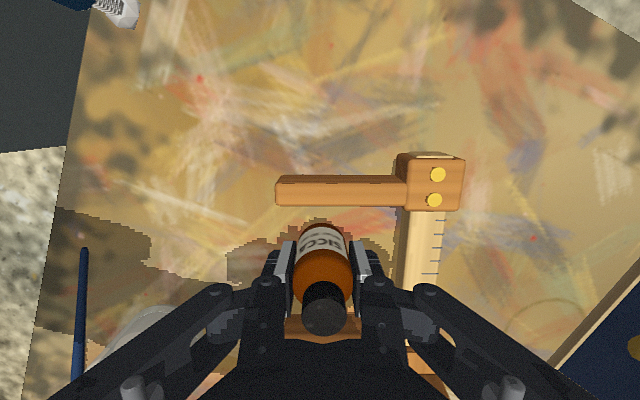

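Run:
```python
from h import *
np.set_printoptions(precision=1,suppress=True)
s=arm.snapshot('wrist')
print(atz(s,323,220.5,31),atz(s,323,205.5,31),atz(s,276,205,31),atz(s,406,208,31))
```

```text
[ 492.5 -110.7   31. ] [ 491.7 -100.5   31. ] [ 462.1 -102.5   31. ] [544.4 -98.1  31. ]
```

```bash
python3 -m pendant '[[[-0.003,0.01,0,0,0,0,-0.6],[-0.003,0.02,0,0,0,0,-0.6],[-0.003,0.026,0,0,0,0,-0.6],[-0.003,0.029,0,0,0,0,-0.6],[-0.003,0.029,0,0,0,0,-0.6],[-0.003,0.029,0,0,0,0,-0.6]]]'
python3 - <<'E'
from h import *
d=snap('side','b.png')
cv2.imwrite('pics/si11.png',cv2.resize(d['img'][130:280,200:360],None,fx=3.8,fy=3.8,interpolation=2))
E
```

```text
clock: 11.3
ee_pos: [492.3, -117.8, 6.3]
orientation: [-0.519, 0.519, -0.48, 0.48]
wrist_force: [-0.1, 1.1, -0.5]
width: 29.2
```

View pics/si11.png

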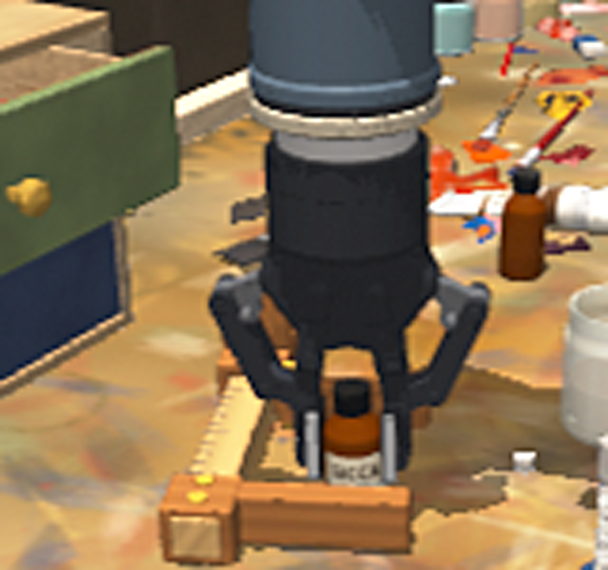

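```bash
python3 -m pendant '[[[0,0.001,0,0,0,0,-0.6],[0,0.002,0,0,0,0,-0.6],[0,0.002,0,0,0,0,-0.6],[0,0.002,0,0,0,0,-0.6]]]'
```

```text
clock: 11.75
ee_pos: [492.6, -117.6, 5.2]
orientation: [0.519, -0.518, 0.48, -0.481]
wrist_force: [-2.0, 1.4, 12.7]
width: 29.2
```

```bash
python3 -m pendant '[[[0,0,0,0,0,0,-0.15],[0,0,0,0,0,0,-0.1],[0,0,0,0,0,0,0],[0,0,0,0,0,0,0.1],[0,0,0,0,0,0,0.2],[0,0,0,0,0,0,0.2],[0,0,0,0,0,0,0.2]]]'
python3 - <<'E'
from h import *
d=snap('side','b.png')
cv2.imwrite('pics/si12.png',cv2.resize(d['img'][130:280,200:360],None,fx=3.8,fy=3.8,interpolation=2))
s=snap('wrist','w12.png')
print(arm.get_obs()['wrist_force'])
E
```

```text
clock: 12.45
ee_pos: [492.3, -117.6, 4.3]
orientation: [-0.519, 0.519, -0.48, 0.48]
wrist_force: [-0.2, 0.8, -0.0]
width: 51.0
[-0.87810484 -1.21447907  0.0697863 ]
```

View pics/si12.png

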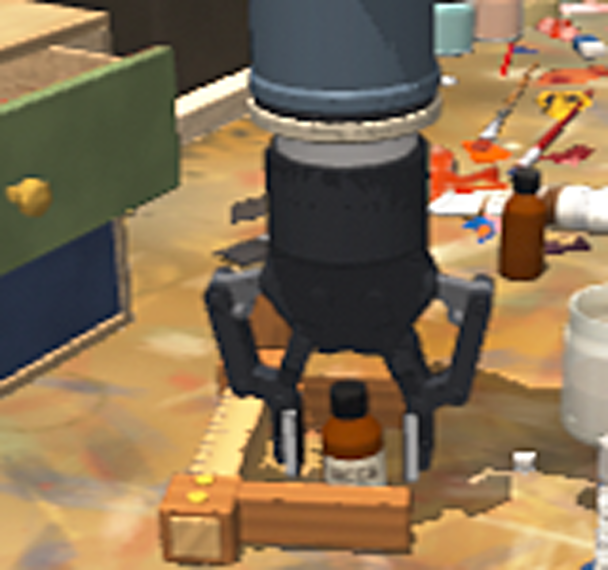

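View pics/w12.png

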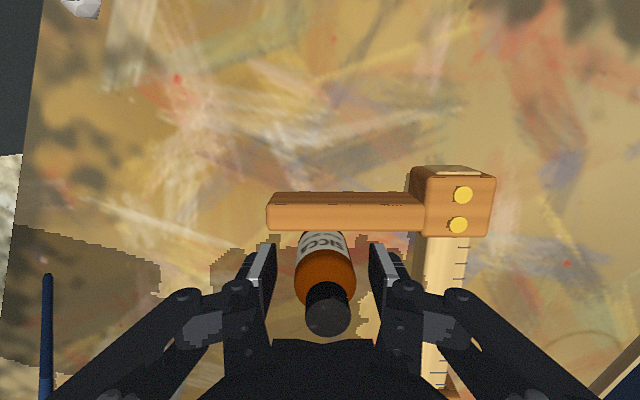

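```bash
python3 -m pendant '[[[0,-0.02,0,0,0,0,0.2],[0,-0.05,0,0,0,0,0.2],[0,-0.09,0,0,0,0,0.2],[0,-0.13,0,0,0,0,0.2],[0,-0.16,0,0,0,0,0],[0,-0.16,0,0,0,0,0],[0,-0.16,0,0,0,0,0]]]'
python3 - <<'E'
from h import *
np.set_printoptions(precision=1,suppress=True)
d=snap('side','b.png')
cv2.imwrite('pics/si13.png',cv2.resize(d['img'][110:290,110:310],None,fx=3.3,fy=3.3,interpolation=2))
s=snap('wrist','w13.png')
c=snap('scene','b.png')
cv2.imwrite('pics/sc13.png',cv2.resize(c['img'][50:220,240:440],None,fx=3.8,fy=3.8,interpolation=2))
print([(b['at'],b['p']) for b in arm.boxes_of(s,'bottle_mid')],[(b['at'],b['p']) for b in arm.boxes_of(d,'bottle_mid')])
E
```

```text
clock: 13.25
ee_pos: [492.5, -117.3, 164.6]
orientation: [0.519, -0.519, 0.48, -0.481]
wrist_force: [0.1, 0.2, -0.8]
width: 42.8
[([490.7, -117.5, 52.9], 0.96)] [([489.8, -112.0, 47.0], 0.89), ([437.7, -427.3, 38.9], 0.86)]
```

View pics/si13.png

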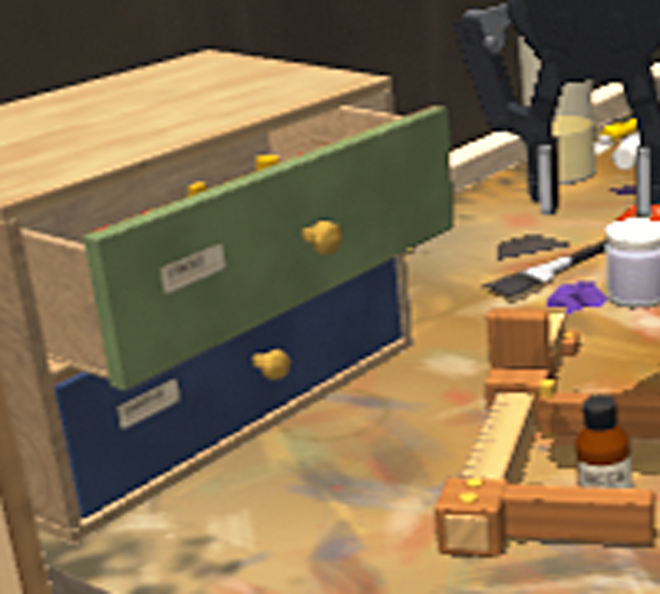

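View pics/w13.png

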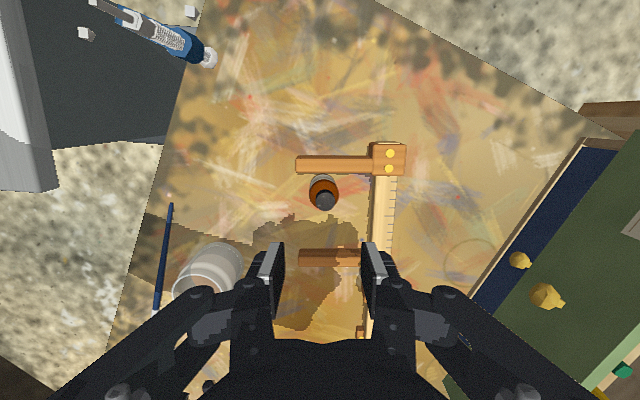

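View pics/sc13.png

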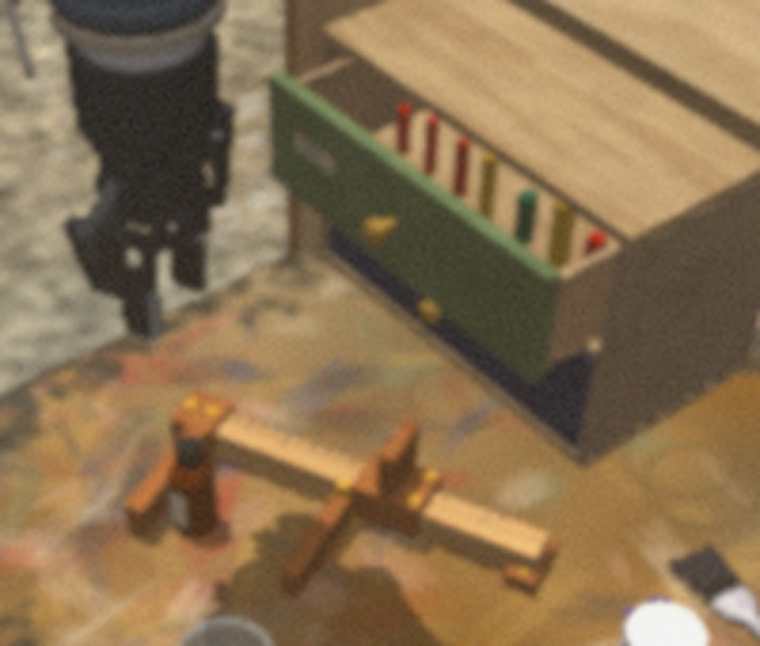

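```bash
cat >> h.py <<'E'
def tri(a,b):
    (c1,d1),(c2,d2)=a,b
    d1=d1/np.linalg.norm(d1);d2=d2/np.linalg.norm(d2)
    x=np.linalg.lstsq(np.c_[d1,-d2],c2-c1,rcond=None)[0]
    return (c1+x[0]*d1+c2+x[1]*d2)/2, np.linalg.norm(c1+x[0]*d1-c2-x[1]*d2)
E
python3 - <<'E'
from h import *
np.set_printoptions(precision=1,suppress=True)
d=arm.snapshot('side');c=arm.snapshot('scene');w=arm.snapshot('wrist')
D=lambda u,v: ray(d,110+u/3.3,110+v/3.3)
C=lambda u,v: ray(c,240+u/3.8,50+v/3.8)
print('bot',tri(D(450,235),C(540,378)),'top',tri(D(445,108),C(558,278)),'knob',tri(D(320,237),C(378,228)),'fartop',tri(D(88,238),C(275,75)))
print('knob low',tri(D(265,365),C(428,310)))
print('fin top L',tri(D(488,312),C(410,425)), atz(w,324,201,74),atz(w,300,173,31),atz(w,370,173,31))
E
```

```text
bot (array([ 635.9, -296.2,  100.5]), np.float64(8.582171458992454)) top (array([ 632.6, -299. ,  187. ]), np.float64(3.999689621667396)) knob (array([ 665.9, -158.7,  146.4]), np.float64(2.3548253242636417)) fartop (array([731.6, -36.6, 186.3]), np.float64(0.8607467732682363))
knob low (array([ 717.7, -175.2,   49.9]), np.float64(2.227563511795092))
fin top L (array([ 589. , -232.1,   70.6]), np.float64(1.3524909902330748)) [ 493.2 -120.2   74. ] [ 466.3 -104.2   31. ] [541.2 -98.4  31. ]
```

```bash
python3 - <<'E'
from h import *
np.set_printoptions(precision=4,suppress=True)
print(goal([560,-265,150],R=down(.08)))
E
python3 -m pendant '[[[0.03,0,0.01,0,0,0,-0.5],[0.06,0.0,0.025,0,0,0,-1],[0.095,0,0.04,0,0,0,-1],[0.13,0,0.05,0,0,0,-1],[0.153,0.015,0.055,0,0,0,-1],[0.153,0.015,0.055,0,0,0,-1],[0.153,0.015,0.055,0,0,0,-1],[0.153,0.015,0.055,0,0,0,-1]]]'
python3 - <<'E'
from h import *
np.set_printoptions(precision=4,suppress=True)
print(tool()[0],goal([560,-265,60],R=down(.08)))
d=snap('side','b.png')
cv2.imwrite('pics/si14.png',cv2.resize(d['img'][110:290,200:400],None,fx=3.3,fy=3.3,interpolation=2))
s=snap('wrist','w14.png')
E
```

```text
(array([0.1521, 0.0136, 0.0565]), array([ 0.0012, -0.0032, -0.    ]))
clock: 14.45
ee_pos: [558.9, -264.8, 149.3]
orientation: [0.519, -0.519, 0.48, -0.48]
wrist_force: [-0.4, -1.0, -0.5]
width: -0.2
[ 558.8814 -264.7539  149.3002] (array([0.0004, 0.0893, 0.0011]), array([ 0.0002, -0.0022, -0.0009]))
```

View pics/si14.png

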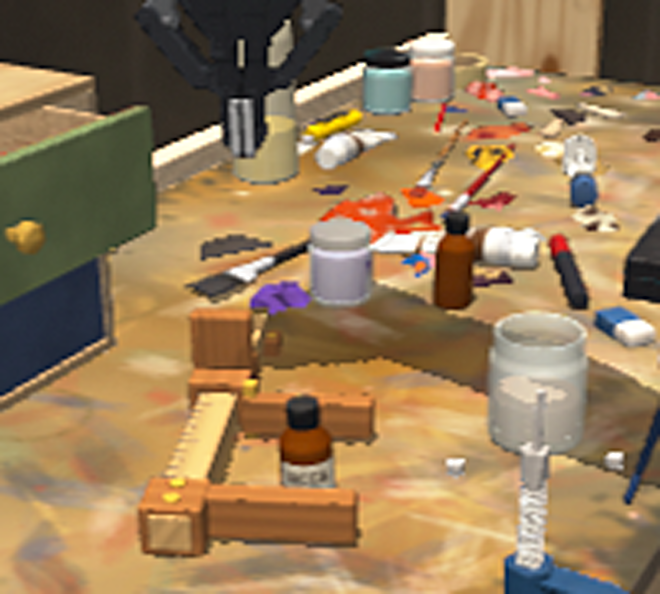

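View pics/w14.png

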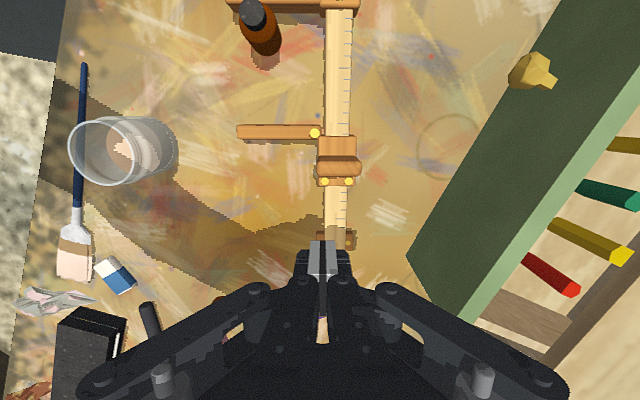

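```bash
python3 - <<'E'
from h import *
np.set_printoptions(precision=1,suppress=True)
d=arm.snapshot('side')
for u,v in [(232,152),(248,157)]:
    c,r=ray(d,200+u/3.3,110+v/3.3); print(c+r*(-265-c[1])/r[1], c+r*(-254-c[1])/r[1])
for u,v in [(145,20),(335,20)]:
    c,r=ray(d,200+u/3.3,110+v/3.3); print('knuckle',c+r*(-265-c[1])/r[1])
E
python3 -m pendant '[[[0,0.02,-0.003,0,0,0,-1],[0,0.04,-0.003,0,0,0,-1],[0,0.06,-0.003,0,0,0,-1],[0,0.08,-0.003,0,0,0,-1],[0,0.09,-0.003,0,0,0,-1],[0,0.09,-0.003,0,0,0,-1]]]'
python3 - <<'E'
from h import *
d=snap('side','b.png')
cv2.imwrite('pics/si15.png',cv2.resize(d['img'][110:290,200:400],None,fx=3.3,fy=3.3,interpolation=2))
s=snap('wrist','w15.png')
E
```

```text
[ 566.6 -265.   169. ] [ 563.6 -254.   172.5]
[ 556.3 -265.   166.2] [ 553.5 -254.   169.7]
knuckle [ 618.  -265.   250.6]
knuckle [ 499.5 -265.   254.4]
clock: 15.2
ee_pos: [555.4, -265.2, 58.4]
orientation: [-0.519, 0.519, -0.481, 0.48]
wrist_force: [-0.4, 0.0, 0.8]
width: -0.4
```

View pics/si15.png

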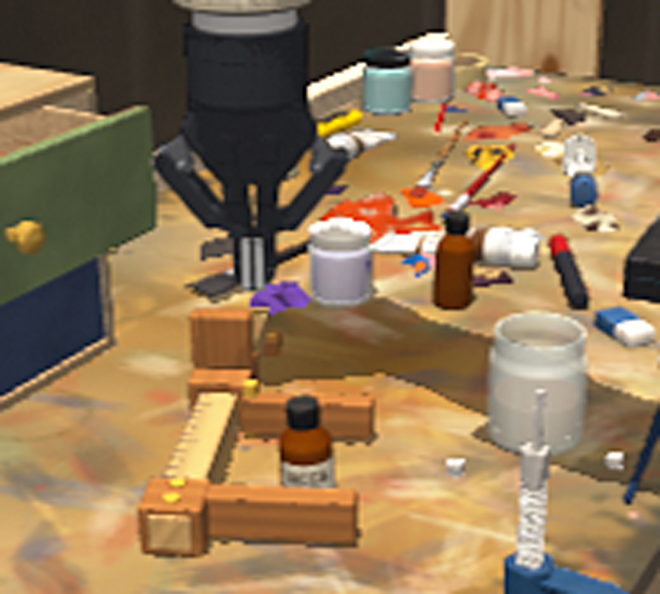

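View pics/w15.png

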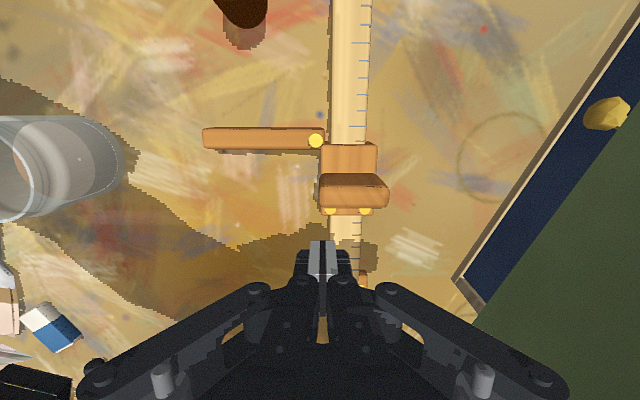

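```bash
python3 -m pendant '[[[0,0.006,0,0,0,0,-1],[0,0.012,0,0,0,0,-1],[0,0.016,0,0,0,0,-1],[0,0.016,0,0,0,0,-1]]]'
python3 - <<'E'
from h import *
np.set_printoptions(precision=1,suppress=True)
d=snap('side','b.png')
cv2.imwrite('pics/si16.png',cv2.resize(d['img'][150:250,230:330],None,fx=6,fy=6,interpolation=2))
s=snap('wrist','w16.png')
c=snap('scene','b.png')
cv2.imwrite('pics/sc16.png',cv2.resize(c['img'][130:230,280:400],None,fx=6,fy=6,interpolation=2))
P=tool()[0]
for z in (31,42,60): print(z,(proj(d,[P[0],P[1],z])-[230,150])*6,(proj(c,[P[0],P[1],z])-[280,130])*6,proj(s,[P[0],P[1],z]))
E
```

```text
clock: 15.7
ee_pos: [555.6, -265.9, 42.7]
orientation: [-0.519, 0.519, -0.481, 0.48]
wrist_force: [-0.3, -0.4, -1.1]
width: 0.1
31 [285.9 395.1] [435.4 337. ] [323.2 231.6]
42 [284.9 368.1] [437.1 319.1] [323.2 238.6]
60 [283.3 323.5] [439.9 289.3] [323.3 251.8]
```

View pics/si16.png

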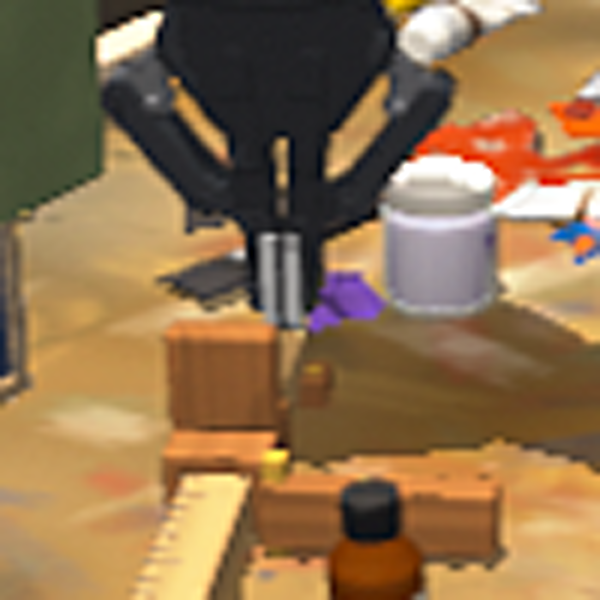

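View pics/w16.png

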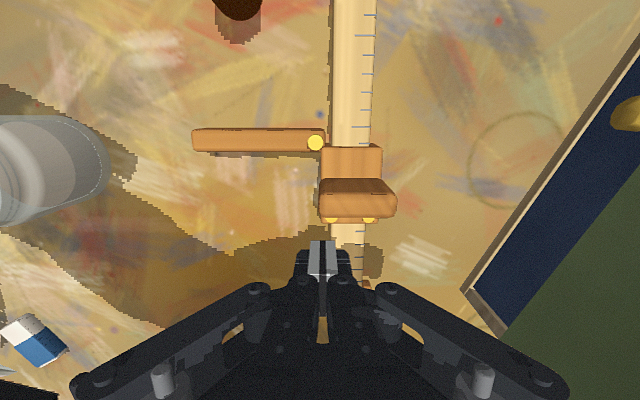

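View pics/sc16.png

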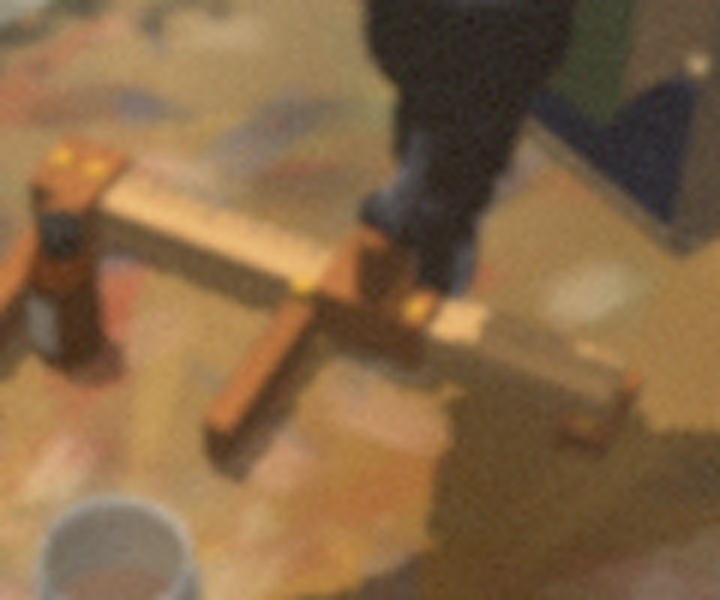

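```bash
python3 -m pendant '[[[0,0,0.003,0,0,0,-1],[0,0,0.006,0,0,0,-1],[-0.006,0,0.006,0,0,0,-1],[-0.012,0,0.006,0,0,0,-1],[-0.017,0,0.006,0,0,0,-1],[-0.02,0,0.006,0,0,0,-1],[-0.023,0,0.006,0,0,0,-1],[-0.026,0,0.006,0,0,0,-1],[-0.029,0,0.006,0,0,0,-1],[-0.032,0,0.006,0,0,0,-1],[-0.035,0,0.006,0,0,0,-1],[-0.038,0,0.006,0,0,0,-1]]]'
python3 - <<'E'
from h import *
np.set_printoptions(precision=1,suppress=True)
d=snap('side','b.png')
cv2.imwrite('pics/si17.png',cv2.resize(d['img'][150:270,230:350],None,fx=5,fy=5,interpolation=2))
s=snap('wrist','w17.png')
E
```

```text
clock: 17.05
ee_pos: [559.0, -227.6, 43.4]
orientation: [0.519, -0.519, 0.48, -0.48]
wrist_force: [1.0, -2.2, -1.5]
width: 0.1
```

View pics/si17.png

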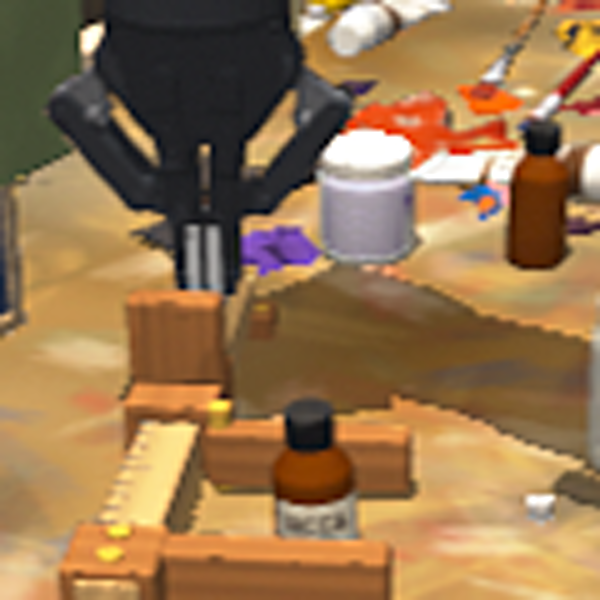

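View pics/w17.png

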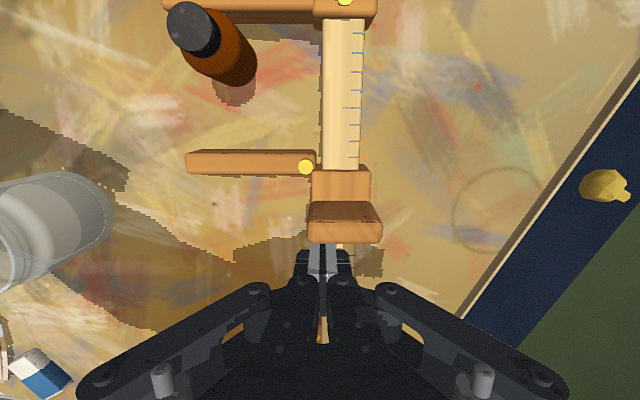

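```bash
cat > m.py <<'E'
from h import *
np.set_printoptions(precision=1,suppress=True)
def G(p,F=np.array([492,-101.]),a=.08):
    d=np.array(p[:2])-F; return np.array([d[0]*np.cos(a)+d[1]*np.sin(a),-d[0]*np.sin(a)+d[1]*np.cos(a)])
E
python3 - <<'E'
from m import *
s=arm.snapshot('wrist')
for n,u,v,z in [('fin -y',345,243,75),('fin +y',345,209,75),('jaw in tip',188,152,31),('jaw in root',298,151,31),('fix in',300,10,31)]:
    p=atz(s,u,v,z);print(n,p,G(p))
print(tool()[0],G(tool()[0]))
E
```

```text
fin -y [ 569.2 -213.6   75. ] [  68.  -118.4]
fin +y [ 567.3 -195.2   75. ] [ 67.5 -99.9]
jaw in tip [ 471.2 -180.4   31. ] [-27.1 -77.5]
jaw in root [ 539.3 -174.4   31. ] [ 41.3 -77. ]
fix in [536.4 -99.   31. ] [44.4 -1.5]
[ 558.9 -227.    43.3] [  56.6 -131. ]
```

```bash
python3 -m pendant '[[[-0.003,0,0,0,0,0,-1],[-0.006,0,0,0,0,0,-1],[-0.009,0,0,0,0,0,-1],[-0.012,0,0,0,0,0,-1],[-0.015,0,0,0,0,0,-1],[-0.018,0,0,0,0,0,-1],[-0.021,0,0,0,0,0,-1],[-0.024,0,0,0,0,0,-1],[-0.027,0,0,0,0,0,-1],[-0.03,0,0,0,0,0,-1],[-0.033,0,0,0,0,0,-1],[-0.035,0,0,0,0,0,-1],[-0.037,0,0,0,0,0,-1],[-0.037,0,0,0,0,0,-1]]]'
python3 - <<'E'
from m import *
d=snap('side','b.png')
cv2.imwrite('pics/si18.png',cv2.resize(d['img'][150:270,230:350],None,fx=5,fy=5,interpolation=2))
s=snap('wrist','w18.png')
print(G(tool()[0]))
E
```

```text
clock: 18.6
ee_pos: [556.2, -190.3, 43.3]
orientation: [0.519, -0.519, 0.48, -0.48]
wrist_force: [-0.4, -0.7, 0.4]
width: -0.2
[ 56.8 -94.2]
```

View pics/si18.png

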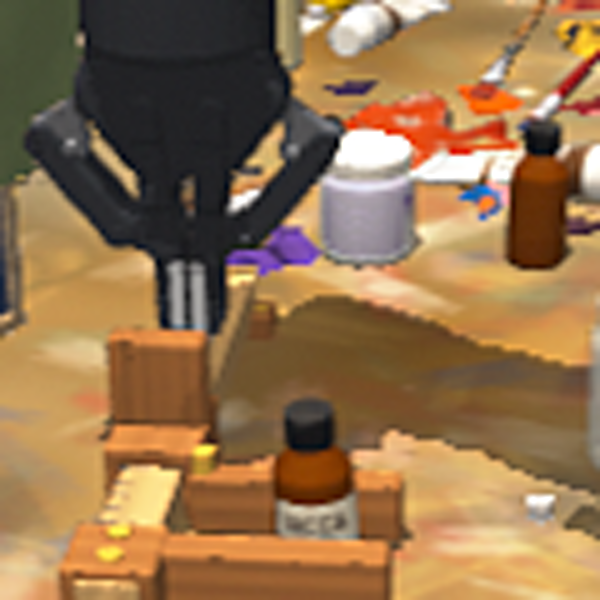

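View pics/w18.png

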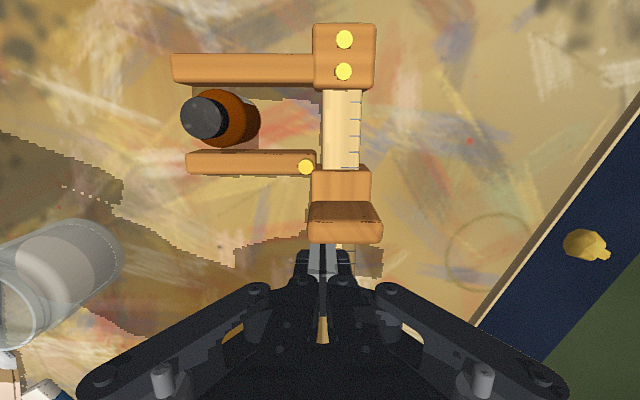

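```bash
python3 - <<'E'
from m import *
s=arm.snapshot('wrist')
for n,u,v,z in [('fin -y',345,243,75),('jaw in tip',188,152,31),('jaw in root',298,151,31),('fix in tip',175,82,31),('fix in',300,84,31),('cap',203,117,74)]:
    p=atz(s,u,v,z);print(n,p,G(p))
E
python3 -m pendant '[[[-0.001,0,0,0,0,0,-1],[-0.002,0,0,0,0,0,-1],[-0.003,0,0,0,0,0,-1],[-0.004,0,0,0,0,0,-1],[-0.005,0,0,0,0,0,-1],[-0.006,0,0,0,0,0,-1]]]'
python3 -c "
from m import *
print(arm.get_obs()['wrist_force'],G(tool()[0]))
s=snap('wrist','w19.png')"
```

```text
fin -y [ 566.4 -176.9   75. ] [ 68.1 -81.7]
jaw in tip [ 468.5 -143.8   31. ] [-26.8 -40.7]
jaw in root [ 536.5 -137.8   31. ] [ 41.5 -40.2]
fix in tip [ 463.6 -103.9   31. ] [-28.5  -0.6]
fix in [535.7 -99.3  31. ] [43.7 -1.8]
cap [ 496.3 -120.3   74. ] [  2.8 -19.6]
clock: 19.35
ee_pos: [555.7, -185.0, 43.3]
orientation: [-0.519, 0.519, -0.48, 0.48]
wrist_force: [1.6, -2.7, -1.9]
width: -0.0
[ 1.6 -2.7 -1.9] [ 56.8 -88.8]
```

View pics/w19.png

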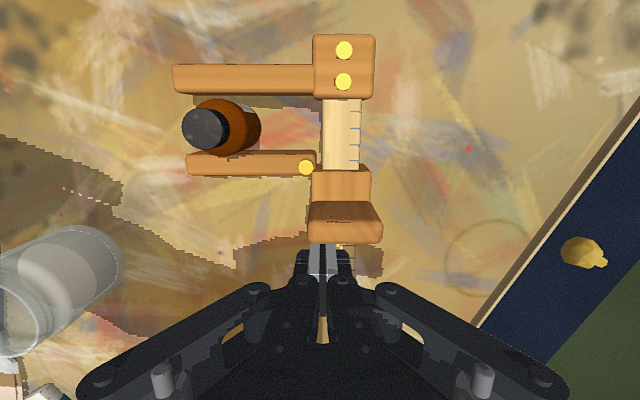

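```bash
python3 -m pendant '[[[-0.001,0,0,0,0,0,-1],[-0.002,0,0,0,0,0,-1],[-0.003,0,0,0,0,0,-1]]]'; python3 -m pendant '[[[-0.0005,0,0,0,0,0,-1],[-0.001,0,0,0,0,0,-1]]]'
python3 -c "
from m import *
print(arm.get_obs()['wrist_force'],G(tool()[0]))
s=snap('wrist','w20.png')"
```

```text
clock: 19.7
ee_pos: [555.5, -181.9, 43.3]
orientation: [-0.519, 0.519, -0.48, 0.48]
wrist_force: [0.3, -2.2, -2.0]
width: -0.1
clock: 19.9
ee_pos: [555.4, -180.9, 43.3]
orientation: [0.519, -0.519, 0.48, -0.48]
wrist_force: [1.7, -2.7, -1.0]
width: -0.0
[ 1.7 -2.7 -1. ] [ 56.8 -84.7]
```

View pics/w20.png

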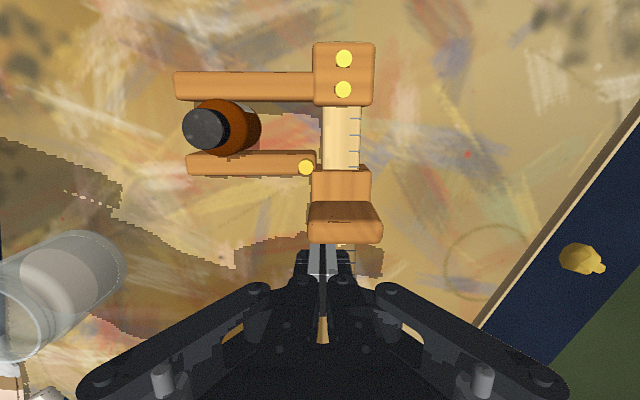

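```bash
python3 -m pendant '[[[-0.0005,0,0,0,0,0,-1],[-0.001,0,0,0,0,0,-1],[-0.0015,0,0,0,0,0,-1],[-0.0015,0,0,0,0,0,-1]]]'
python3 -c "
from m import *
print(arm.get_obs()['wrist_force'],G(tool()[0]))
s=snap('wrist','w21.png')
cv2.imwrite('pics/w21a.png',cv2.resize(s['img'][30:260,160:400],None,fx=2.6,fy=2.6,interpolation=2))"
```

```text
clock: 20.35
ee_pos: [555.3, -179.4, 43.3]
orientation: [0.519, -0.519, 0.48, -0.48]
wrist_force: [0.9, -1.8, -0.3]
width: -0.2
[ 0.9 -1.8 -0.3] [ 56.9 -83.2]
```

View pics/w21a.png

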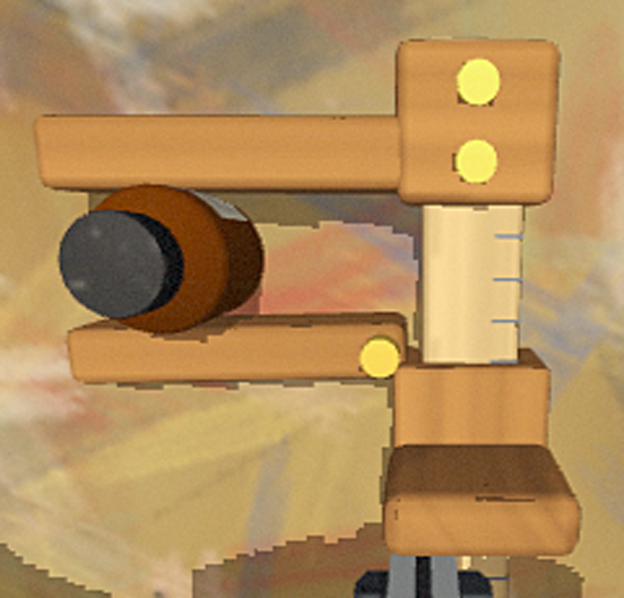

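```bash
python3 -m pendant '[[[0.003,0,0,0,0,0,-1],[0.01,0,0,0,0,0,-1],[0.02,0,0,0,0,0,-1],[0.03,0,0,0,0,0,-1],[0.03,-0.03,0,0,0,0,-1],[0.03,-0.07,0,0,0,0,-1],[0.03,-0.11,0,0,0,0,-1],[0.03,-0.14,0,0,0,0,-1],[0.03,-0.14,0,0,0,0,-1],[0.03,-0.14,0,0,0,0,-1]]]'
python3 -c "
from m import *
s=snap('wrist','w22.png')
d=snap('side','b.png')
cv2.imwrite('pics/si22.png',cv2.resize(d['img'][150:270,230:350],None,fx=5,fy=5,interpolation=2))
cv2.imwrite('pics/w22a.png',cv2.resize(s['img'][20:260,180:420],None,fx=2.5,fy=2.5,interpolation=2))"
```

```text
clock: 21.4
ee_pos: [557.7, -210.1, 183.8]
orientation: [0.519, -0.519, 0.48, -0.481]
wrist_force: [0.5, 0.9, -1.0]
width: -0.1
```

View pics/w22a.png

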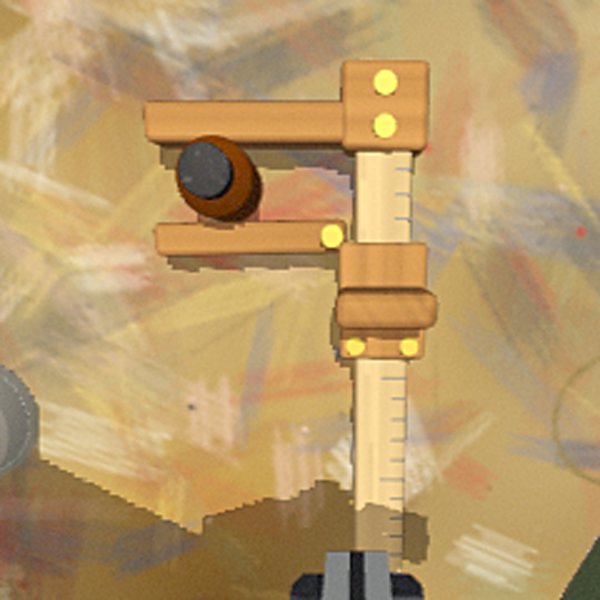

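View pics/si22.png

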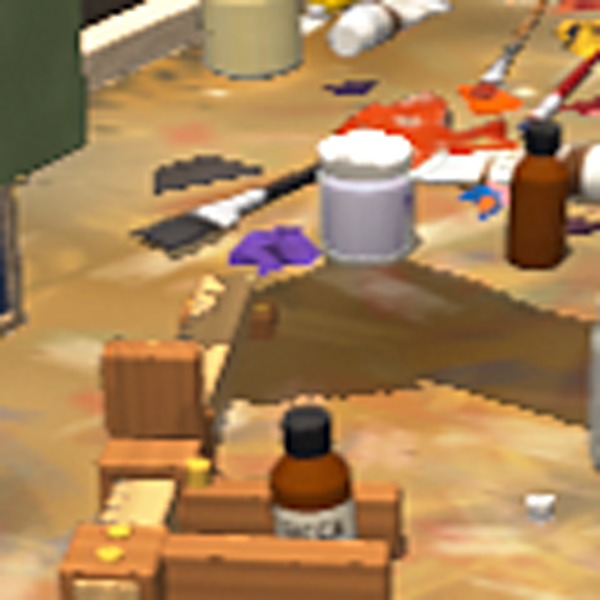

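```bash
python3 -c "
from m import *
s=arm.snapshot('wrist')
W=lambda u,v,z:(lambda p:print(p,G(p)))(atz(s,180+u/2.5,20+v/2.5,z))
for a in [(148,139,31),(340,142,31),(158,224,31),(320,222,31),(385,291,75),(385,328,75),(205,170,74),(335,244,36)]: W(*a)
"
```

```text
[ 462.  -102.8   31. ] [-30.1   0.6]
[541.1 -97.8  31. ] [49.2 -0.7]
[ 465.8 -135.9   31. ] [-28.9 -32.7]
[ 534.8 -129.7   31. ] [ 40.4 -32. ]
[ 563.1 -153.1   75. ] [ 66.7 -57.6]
[ 564.3 -166.8   75. ] [ 66.8 -71.4]
[ 494.5 -115.7   74. ] [  1.4 -14.9]
[ 541.9 -138.1   36. ] [ 46.8 -41. ]
```

```bash
python3 -c "
from plant import arm
print(arm.job_done(), arm.get_obs()['clock'])"
```

```text
the job is handed in; nothing more can be done
the job is handed in; nothing more can be done
```

The small amber bottle stands upright between the caliper's jaws, both jaws are closed on it, and the gripper has let go and backed off. I picked the leftmost of the two amber bottles. I handed the job in just after 21 s of the 48 s allowed; no verdict was reported.

Final checks from the last wrist picture, after letting go:

| Quantity (caliper frame) | Measured | Needed at the end |
|---|---|---|
| Bottle centre along the blades (x) | about +1 mm | -30 to +40 mm |
| Bottle centre from the fixed jaw face (y) | about -15 mm | -26 to -6 mm |
| Jaw opening | about 32 mm | 15 to 39 mm |
| Grip position (y) | about -65 to -67 mm | -74 to -50 mm |
| Skew of the moving blade | about 0.01 rad | within 0.175 rad |

- **Upright:** I judged this by eye in the side picture.
- **Closing:** The wrist force across the fin stayed around 2 to 3 N. The blade tilted about 0.05 rad at the last push and sprang back square on release.
- **Touching:** The opening reads about 32 mm against the bottle's 31 mm, so there could be up to about 1 mm of slack. That is within the measuring error.

**Fingertip disagreement:** In the pictures the fingertips looked 16 to 24 mm behind the reported TCP, but the data put them 11 mm ahead. I never resolved this. I chose heights that were safe either way and watched the wrist force; it peaked at about 15 N as I gripped the bottle and 13 N as I set it down.

**Camera disagreement:** The cameras also differed by up to about 10 mm on where the fixed jaw was, and I used the close wrist views.

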